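Close the clip-lid soap box

ROBOT

A 6-joint arm with a two-finger parallel gripper is mounted at the origin on a cart in front of the work surface, level with it; the furniture and walls round the work are solid. World frame = base frame: x ahead of the robot, y to its left, z up, the work surface at z = 0. Lengths are in m, angles in rad, forces in N, time in s.
With the tool pointing down it reaches from about 0.25 to 0.775 m from the base axis. Payload 4 kg.
Tool frame: the origin (TCP) lies on the centre line of the jaws, within the pads' length; the fingertips stand 25 mm ahead of it and the grasp point (between the pads) lies 6 mm ahead of it; z points along the fingers, y is the line along which they close (so a half turn about z gives the same grasp; the last joint's range is limited). The gripper opens to 85 mm and grips with 20 to 120 N. Pads are 22 mm wide; open, the fingers measure 114 mm over their backs; the gripper's body (76 mm by 85 mm) begins 54 mm behind the grasp point. The pads swing forward as they close: fully open they stand 13 mm farther back than shut.
Start: joints at [1.111, 0.087, 1.371, -0, 1.684, -0.103], TCP at [0.192, 0.515, 0.256] pointing down, gripper open.
Joint ranges: [-3.1, 3.1], [-0.76, 2.03], [0.27, 2.55], [-1.08, 4.22], [0.17, 2.65], [-2.57, 2.57]. Speed limits (rad/s): [2.79, 2.79, 3.14, 3.14, 3.14, 3.14].

INTERFACE

Orientations are given as a unit quaternion [x, y, z, w].
In Python, from plant import get_obs, read_camera, camera_info, sign_off gives the robot as it stands. The module is installed in compiled form; this text tells all that it offers.
- The arm moves only by the tool step_arm, never from a script. Its argument "deltas" is a list of rows, each a list of 3 entries, a list of its own where there are three numbers: the shift along the tool's x, y, z in m, then the turn, a rotation vector about the tool's x, y, z in degrees, then the opening, from 0 (shut) to 1 (fully open). In form: [[[dx, dy, dz], [ax, ay, az], jaw], ...]. A call has exactly 8 rows; each row shifts and turns the commanded pose from where the row before left it, along the tool's axes as they then stand; what a row does not reach is not made up. A row lasts 1/10 s, in which the tool goes at most 50 mm and 8.59 degrees, less where a joint would pass 70% of its speed; a pose out of reach is approached as far as the arm can. A call is refused whole if a number of a shift passes 0.05 or a number of a turn 8.59, either way. A call with a gripper value outside its range is refused whole. The fingers move at their own pace and stop on an object; the grip force is fixed at half the most. Time passes only in rows, so rows that do not move let the fingers close, or fill a call up. It gives the time, the measured TCP pose, the force, the opening and the grip force at its end, in the units of the state.
- get_obs(): the state, without advancing time (a new reading comes with each control period).
- read_camera(name): name is "side" or "top"; returns the picture (400x640x3 uint8, red, green, blue); there is no depth.
- camera_info(name): a dict with "fx", "fy", "cx", "cy" (pixels), "k1" (the pictures are not rectified: a ray, as slopes to the right and down, at radius r is drawn at 1 + k1 r^2 times it, then the intrinsics apply), "camera_from_world" (4x4, takes a point from world to camera coordinates). Camera axes: x right, y up, looking along -z (the intrinsics and any distortion apply to the point x, -y, -z); pixel columns grow to the right and rows downward; lengths in m; the calibration is good to about 2 mm. A picture is of the moment at which its call begins. camera_info takes no time and is no camera call.
- sign_off(): hands the job in; it is judged then, once.
The state is a dict: "time_s": time; "qpos": joint angles; "dq": joint speeds; "tau": joint torques, N m; "position": TCP position; "tcp_rot": TCP orientation; "wrist_force": force on the tool from outside, world axes, zero at the start; "wrist_torque": the same for the moment, N m; "opening": finger opening in m; "finger_force": force on a finger pad.
Only numpy, scipy, OpenCV 4.12 (cv2) and the standard library are available. Lean on these libraries where they do the work, as an engineer would, in place of code of your own. Each camera call takes 0.05 s, during which the arm holds its last target. There are 200 camera calls.

TASK

Shut the glass soap box for the night so the scent keeps: fit the green lid into its mouth, then fold down the clips on all four sides until every one has snapped under the glass rim and stays there by itself. The seal is springy, so a clip only goes under the rim while its side of the lid is pressed down. Do not shove the box along the table, and leave the candles and the ribbon spool beside it alone.

Things in the scene. Friction and masses are not known exactly. Their poses are not given: they have to be found in the camera images.
- glass_box: open clear glass storage box, loose on the table, 0.75 kg, two wrapped soap bars in it (tops 32 mm above the table). Outside 148 x 108 mm (x by y), 62 mm high, wall 4 mm, mouth 140 x 100 mm. It slides at about 5 N of sideways push. Origin: centre of the underside; x along the long side, z up
- glass_box_mouth (a point): centre of the box's mouth, level with the glass rim's top (62 mm above the foot). Round the top runs an outward glass bead that the clips hook under: 8 mm proud of the outer wall (overall 164 x 124 mm), outermost 57 mm and underside 54 mm above the foot
- lid: sage green plastic lid, loose, 0.20 kg, lying right way up. Flange 164 x 124 mm at z 18 to 24 mm. Under it hangs a well (plug) for the box's mouth: outside 137 x 97 mm, z 0 to 18 mm, foot rounded 2 mm, 1.5 mm play all round. Fits either way round. Origin: centre of the well's underside; x along the long side, z up. Origin over the box's foot: 47.3 mm loose on its seal, about 45.4 mm clipped
- lid_well (a point): centre of the flat floor of the lid's well (z 3 mm in the lid's frame, 21 mm below the flange's top). The well is open on top, so a finger can stand in it: its inner walls are 65 mm (x) and 45 mm (y) from the middle. Under the flange runs a springy seal 3.4 mm thick; each side gives 6.5 N per mm
- lid_grip (a point): top middle of the grip bar that stands in the middle of the well: 46 mm long in the lid's x, 14 mm wide in y, 19.5 mm tall from the well's floor; to be pinched across its 14 mm
- clip_xp (a joint): hinge angle (rad) of the dark green snap clip on the lid's +x (short) side: 0 = hanging straight down, pi/2 = straight out, 2 = out and up (starts 1.5 to 2.1, stops -0.12 and 2.3). Its stiff hinge holds any angle. Snapped under the bead: -0.12 to 0.12; stuck on the bead: over 0.16. It snaps at about 20 N inward while that edge of the lid is pressed down with 10 to 25 N; unpressed it sticks
- clip_xn (a joint): hinge angle (rad) of the like clip on the lid's -x (short) side; same zero, same behaviour
- clip_yp (a joint): hinge angle (rad) of the like clip on the lid's +y (long) side; same zero, same behaviour
- clip_yn (a joint): hinge angle (rad) of the like clip on the lid's -y (long) side; same zero, same behaviour
- clip_xp_tab (a point): outer face of the tab of the clip on the lid's +x (short) side. Hinge axis 80 mm from the lid's middle at z 24 mm; plate 46 mm wide, 4 mm thick, reaching 31 mm from the hinge, outer face 8 mm outside the axis and 23 mm from the inner wall of the well when down; this point is 24 mm below the axis when down; hook bar 16 mm from the hinge on the inner face
- clip_xn_tab (a point): outer face of the tab of the clip on the lid's -x (short) side. Hinge axis 80 mm from the lid's middle at z 24 mm; plate 46 mm wide, 4 mm thick, reaching 31 mm from the hinge, outer face 8 mm outside the axis and 23 mm from the inner wall of the well when down; this point is 24 mm below the axis when down; hook bar 16 mm from the hinge on the inner face
- clip_yp_tab (a point): outer face of the tab of the clip on the lid's +y (long) side. Hinge axis 60 mm from the lid's middle at z 24 mm; plate 56 mm wide, 4 mm thick, reaching 31 mm from the hinge, outer face 8 mm outside the axis and 23 mm from the inner wall of the well when down; this point is 24 mm below the axis when down; hook bar 16 mm from the hinge on the inner face
- clip_yn_tab (a point): outer face of the tab of the clip on the lid's -y (long) side. Hinge axis 60 mm from the lid's middle at z 24 mm; plate 56 mm wide, 4 mm thick, reaching 31 mm from the hinge, outer face 8 mm outside the axis and 23 mm from the inner wall of the well when down; this point is 24 mm below the axis when down; hook bar 16 mm from the hinge on the inner face
- votive_clear: clear glass votive candle, 64 mm across, 71 mm high, a bystander; origin centre of the foot
- spool_red: wooden spool of dark red ribbon, 81 x 84 mm, 38 mm high, a bystander; origin centre of the foot
- jar_plum: purple jar candle with a wooden lid, 66 mm across, 91 mm high, a bystander; origin centre of the foot

How it is judged:
On the way:
1. the lid lies square in the mouth of the box (horizontal distance between lid and glass_box below 0.005 m and angle between the x axis of lid and the x axis of glass_box, either way round below 0.08 rad and z of lid in the frame of glass_box below 0.05 m), for 0.2 s.
At the end, for the whole second after the job is handed in: The lid sits in the box's mouth (centres within 5 mm, square within 0.08 rad, drawn down on its seal: lid origin less than 46.6 mm above the box's foot), all four clips read less than 0.14 rad, and the box stands upright on the table, at rest (horizontal distance between lid and glass_box below 0.005 m and angle between the x axis of lid and the x axis of glass_box, either way round below 0.08 rad and z of lid in the frame of glass_box below 0.0466 m and value of joint each of clip_xp, clip_xn, clip_yp, clip_yn below 0.14 rad and angle between glass_box's own z axis and vertical below 0.05 rad and height (world z) of glass_box below 0.006 m and linear speed of glass_box below 0.02 m/s); the robot touches nothing.
It fails at once if the glass box is shoved more than 50 mm from where it stood (distance of glass_box from where it was at the start of the episode above 0.05 m).
It fails at once if a candle or the ribbon spool near the work is moved more than 25 mm (distance of any of votive_clear, jar_plum, spool_red from where it was at the start of the episode above 0.025 m).
It also fails if it takes over 64 s, if anything falls off the work surface, if the arm or the gripper's body presses on something with over 40 N, if the wrist force passes 120 N, or if a joint passes its speed limit or range.

## Working session

There is one attempt and no reset: what is moved stays moved. The work goes in short steps, Python scripts to look and compute and a tool call to move; the robot and the scene stay as the last step left them, time stands still between calls to the robot, and variables do not carry over. Pictures are saved under pics/ and viewed, at most 10 in all, crops included, and the job is handed in when it is done.

Besides the shell and the picture viewer there is one more tool, called after ">>>" as name(argument=value, ...) on one line, values as JSON. step_arm: Moves the arm, as the interface text tells. Its arguments: {"type":"object","properties":{"deltas":{"type":"array"}},"required":["deltas"]}

```bash
mkdir -p pics; python3 - <<'E'
from plant import *
import cv2,numpy as np
print(get_obs())
for n in ("side","top"):
    cv2.imwrite(f"pics/{n}0.png",read_camera(n)[:,:,::-1]); print(camera_info(n))
E
```

```text
{'time_s': 0.0, 'qpos': array([ 1.11089011e+00,  8.79448396e-02,  1.37227283e+00, -4.16923521e-06,
        1.68360222e+00, -1.03077953e-01]), 'dq': array([-0.00203765,  0.0013598 , -0.00067551,  0.00153801, -0.00041513,
        0.00228639]), 'tau': array([ 1.14410250e-04, -3.51873207e+01, -3.13267136e+01, -2.25446170e-04,
        1.07482210e-02, -1.89535751e-05]), 'position': array([0.191911  , 0.51495287, 0.2551352 ]), 'tcp_rot': array([ 1.77469222e-01,  9.84125721e-01, -1.07036385e-03, -3.07361128e-04]), 'wrist_force': array([-0.32474489, -0.19128903,  0.91006937]), 'wrist_torque': array([ 0.00196397,  0.00786042, -0.03630768]), 'finger_force': 0.0, 'opening': 0.08525931330614825}
{'fx': 365.6548002060958, 'fy': 365.6548002060958, 'cx': 315.9583124370133, 'cy': 199.7807633136375, 'k1': 0.0237806385309622, 'camera_from_world': array([[-0.97927856, -0.2024166 , -0.00640445,  0.59333792],
       [ 0.06552362, -0.34660522,  0.93571976, -0.07302712],
       [-0.19162503,  0.91591066,  0.35268613, -0.85664024],
       [ 0.        ,  0.        ,  0.        ,  1.        ]])}
{'fx': 487.75921846131934, 'fy': 487.75921846131934, 'cx': 326.37316733708946, 'cy': 202.63654239617242, 'k1': -0.08436083440509479, 'camera_from_world': array([[-0.0244506 , -0.9995512 ,  0.01730811,  0.10313332],
       [ 0.99769335, -0.02330113,  0.0637577 , -0.59101446],
       [-0.06332579,  0.0188271 ,  0.99781531, -1.21446123],
       [ 0.        ,  0.        ,  0.        ,  1.        ]])}
```

View pics/top0.png

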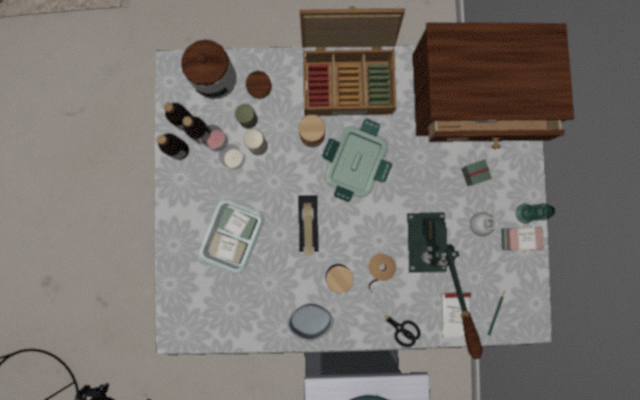

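View pics/side0.png

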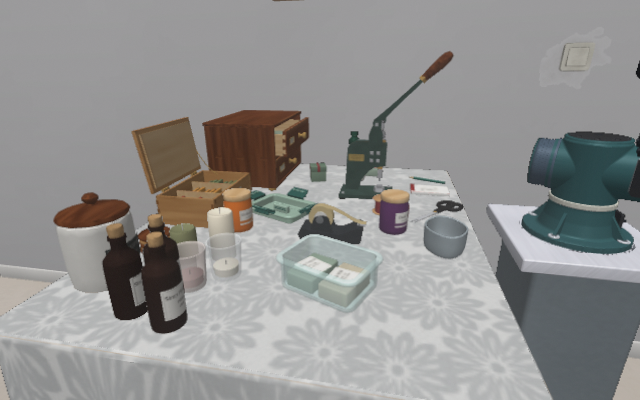

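Top view: box around (232,236), lid around (358,160) with clips out on four sides; jar_plum (339,278), votive (233,157), spool (382,266). I'll enlarge the box and lid.

```bash
cat > h.py <<'E'
import numpy as np,cv2
from plant import *
def proj(n,P):
    c=camera_info(n);T=c["camera_from_world"];p=np.atleast_2d(P)@T[:3,:3].T+T[:3,3]
    s=np.c_[p[:,0]/-p[:,2],-p[:,1]/-p[:,2]];s=s*(1+c["k1"]*(s**2).sum(1,keepdims=True))
    return s*[c["fx"],c["fy"]]+[c["cx"],c["cy"]]
def pose(x,y,a,L):   # local pts -> world (flat)
    c,s=np.cos(a),np.sin(a);L=np.atleast_2d(L).astype(float)
    return np.c_[x+c*L[:,0]-s*L[:,1],y+s*L[:,0]+c*L[:,1],L[:,2]]
def unproj(n,uv,z):
    from scipy.optimize import fsolve
    return fsolve(lambda q:proj(n,[q[0],q[1],z])[0]-uv,[.5,.1])
def rect(hx,hy,z):return [[hx,hy,z],[-hx,hy,z],[-hx,-hy,z],[hx,-hy,z]]
def crop(im,u,v,s=100,k=4):return cv2.resize(im[v-s//2:v+s//2,u-s//2:u+s//2],None,fx=k,fy=k,interpolation=cv2.INTER_CUBIC)
E
python3 - <<'E'
from h import *
im=cv2.imread("pics/top0.png")
cv2.imwrite("pics/c0.png",np.hstack([crop(im,232,236),crop(im,358,160)]))
print(unproj("top",[232,236],.06),unproj("top",[358,160],.024),unproj("top",[233,157],.07),unproj("top",[339,278],.09),unproj("top",[382,266],.038))
E
```

```text
[0.5147757  0.32108181] [0.69927956 0.00631571] [0.70666892 0.31463497] [0.40977232 0.06488437] [ 0.43165083 -0.04452486]
```

View pics/c0.png

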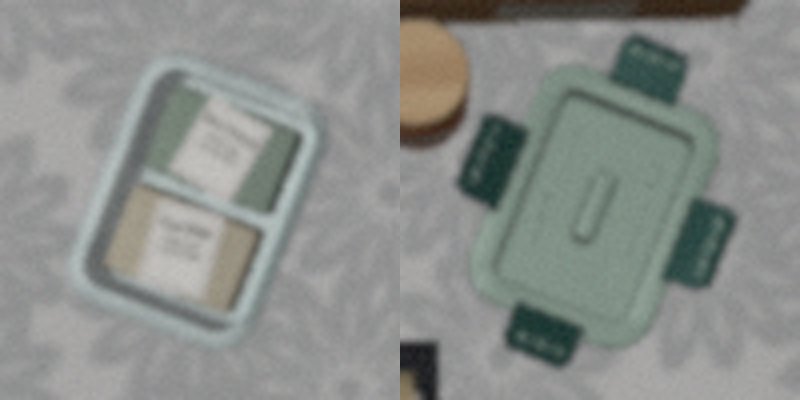

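```bash
cat >> h.py <<'E'
from scipy.optimize import least_squares
from scipy.ndimage import map_coordinates
def side_pts(hx,hy,xr,yr,z):
    P=[];N=[]
    for s in(1,-1):
        for t in xr: P.append([t,s*hy,z]);N.append([0,s,0])
        for t in yr: P.append([s*hx,t,z]);N.append([s,0,0])
    return np.array(P),np.array(N)
def fit(n,im,g,hx,hy,xr,yr,z,w=4,sgn=0,it=8):
    """snap rectangle sides to the strongest edge along outward normal; g=(x,y,yaw)"""
    I=cv2.GaussianBlur(im.astype(np.float32),(0,0),.7)
    I=I if I.ndim==2 else I.mean(2)
    P,N=side_pts(hx,hy,xr,yr,z);t=np.arange(-w,w+.01,.25)
    for _ in range(it):
        a=proj(n,pose(*g,P));b=proj(n,pose(*g,P+N*1e-3));d=b-a;d/=np.linalg.norm(d,axis=1,keepdims=True)
        S=a[:,None]+d[:,None]*t[None,:,None]
        G=np.gradient(map_coordinates(I,[S[...,1],S[...,0]],order=1),axis=1)
        k=(np.abs(G) if sgn==0 else sgn*G).argmax(1)
        T=a+d*t[k][:,None]
        r=least_squares(lambda q:((proj(n,pose(*q,P))-T)*d).sum(1),g,loss="soft_l1",f_scale=.5,x_scale=[.01,.01,.1])
        g=r.x
    e=((proj(n,pose(*g,P))-T)*d).sum(1)
    return g,np.median(abs(e)),np.array([e[i::1][0] for i in range(len(e))]).round(1)
E
python3 - <<'E'
from h import *
im=cv2.imread("pics/top0.png");D=im.copy()
xo=[-58,-50,-42,-36,36,42,50,58];yo=[-38,-34,-29,29,34,38]
m=lambda a:np.array(a)/1000
gl,e,r=fit("top",im[:,:,2],[.70,.006,-.30],.082,.062,m(xo),m(yo),.024);print("lid",gl.round(4),e,r)
g,e,r=fit("top",im[:,:,2],list(gl),.065,.045,m(np.linspace(-48,48,9)),m(np.linspace(-30,30,7)),.024,w=3);print("lid well",g.round(4),e,r)
gb,e,r=fit("top",im[:,:,2],[.515,.321,-.33],.082,.062,m(np.linspace(-58,58,12)),m(np.linspace(-38,38,9)),.057);print("box out",gb.round(4),e,r)
g,e,r=fit("top",im[:,:,2],list(gb),.070,.050,m(np.linspace(-48,48,9)),m(np.linspace(-30,30,7)),.062,w=3);print("box in",g.round(4),e,r)
def dr(P,c):cv2.polylines(D,[(proj("top",P)*8).round().astype(int).reshape(-1,1,2)],True,c,1,cv2.LINE_AA,3)
A=[crop(im,232,236),crop(im,358,160)]
D=im
big=cv2.resize(im,None,fx=4,fy=4,interpolation=cv2.INTER_CUBIC)
for P,c in((pose(*gl,rect(.082,.062,.024)),(0,0,255)),(pose(*gb,rect(.082,.062,.057)),(0,0,255)),(pose(*gb,rect(.07,.05,.062)),(255,0,0)),(pose(*gl,rect(.023,.007,.0225)),(255,0,0))):
    cv2.polylines(big,[((proj("top",P)+.5)*4-.5).round().astype(int)],True,c,1)
cv2.imwrite("pics/c1.png",np.hstack([big[744:1144,728:1128],big[440:840,1232:1632]]))
E
```

```text
lid [ 0.6961  0.0092 -0.3861] 0.5319165899302125 [ 3.7  3.9  3.9  4.  -1.  -0.5 -0.7  0.8 -0.2 -0.2 -0.4 -1.2 -0.5 -0.5
  1.1  0.6  0.3  0.5  0.2 -0.3 -0.3 -0.  -0.6 -0.6 -1.3 -0.5 -0.  -0.3]
lid well [ 0.6959  0.0071 -0.4365] 0.7414480219670917 [-2.2 -2.3  0.2  0.2 -0.1 -0.2 -0.5 -0.3 -0.6 -0.6 -0.6 -0.  -0.5 -0.2
 -0.2 -0.1  0.2  0.5 -2.7 -3.2 -3.1 -2.6 -2.3 -1.7  1.3  1.1 -2.9 -3.
 -3.  -3.  -3.1  0.9]
box out [ 0.5218  0.3197 -0.5453] 2.2934421947952415 [ 7.1  6.3  5.5  4.8  4.   3.8  3.   2.2  1.5  0.7  0.5  1.7 -0.1  0.3
  0.   0.   0.7  3.9  0.7  2.6  3.8  0.3  0.8  1.3  1.8  2.4  2.9  3.4
  3.9  4.4  2.7  3.4  4.7  3.7  3.   2.7  2.   1.6  0.8  0.1 -0.1 -1. ]
box in [ 0.5233  0.3226 -0.3816] 0.5213917713016176 [ 0.5 -0.   0.2  0.5  0.2  0.7  0.4  0.4  0.4 -2.3 -3.  -0.3  0.2 -0.8
 -0.3  3.   0.8  0.8  0.5  1.  -2.5  0.5  0.6  0.3  0.3 -3.  -3.   0.3
  0.3  0.5 -3.  -3. ]
```

View pics/c1.png

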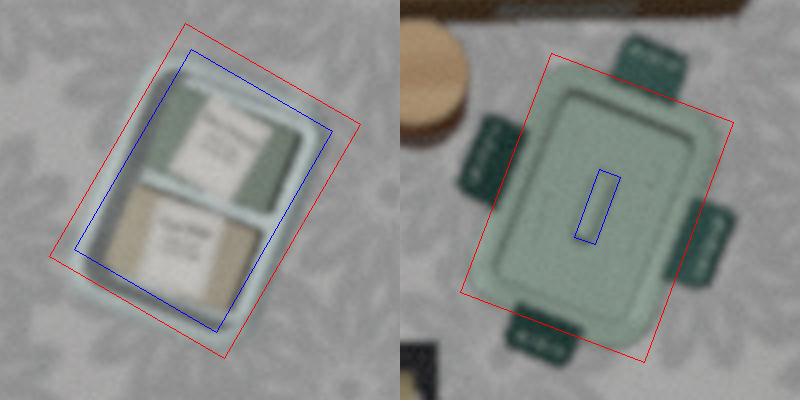

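```bash
cat > f.py <<'E'
from h import *
m=lambda a:np.array(a)/1000
def chroma(im):
    b,g,r=[im[:,:,i].astype(float) for i in range(3)]
    return (g+.5*b-1.5*r)
def overlay(im,items,c,k=4,s=100):
    big=cv2.resize(im,None,fx=k,fy=k,interpolation=cv2.INTER_CUBIC)
    for P,col in items: cv2.polylines(big,[((proj("top",P)+.5)*k-.5).round().astype(int)],True,col,1)
    return np.hstack([big[(v-s//2)*k:(v+s//2)*k,(u-s//2)*k:(u+s//2)*k] for u,v in c])
E
python3 - <<'E'
from f import *
im=cv2.imread("pics/top0.png");C=chroma(im)
print("chroma cloth",np.median(C[250:300,250:290]).round(1),"lid",C[150,370].round(1))
L=[((135,85),(75,265)),((170,55),(305,100)),((325,130),(255,325)),((85,295),(225,348))]
def manual(L,u0,v0,z,g,ks):
    T=[];S=[]
    for (a,b),s in zip(L,ks):
        for t in(0,.5,1): T.append([((a[0]+t*(b[0]-a[0]))+.5)/4-.5+u0,((a[1]+t*(b[1]-a[1]))+.5)/4-.5+v0]);S.append(s)
    W=np.array([unproj("top",t,z) for t in T])
    def f(q):
        c,s=np.cos(q[2]),np.sin(q[2]);d=W-q[:2];l=np.c_[c*d[:,0]+s*d[:,1],-s*d[:,0]+c*d[:,1]]
        return [ {'y':l[i,1]-.062,'x':l[i,0]-.082,'-y':-l[i,1]-.062,'-x':-l[i,0]-.082}[s] for i,s in enumerate(S)]
    r=least_squares(f,g,x_scale=[.01,.01,.1]);return r.x,(r.fun*1e3).round(1)
gm,e=manual(L,182,186,.057,[.515,.321,-.33],['y','x','-y','-x']);print("box manual",gm.round(4),e)
res={}
for nm,I in(("C",C*4),("R",im[:,:,2]),("G",im[:,:,1])):
    for sg in ((-1,) if nm!="R" else (0,)):
        g,e,r=fit("top",I,list(gm),.082,.062,m(np.linspace(-52,52,14)),m(np.linspace(-34,34,9)),.057,w=3,sgn=sg);print(nm,"box out",g.round(4),round(e,2),r)
        res[nm]=g
g,e,r=fit("top",-im[:,:,1].astype(float),list(gm),.070,.050,m(np.linspace(-50,50,14)),m(np.linspace(-32,32,9)),.060,w=3,sgn=-1);print("box in",g.round(4),round(e,2),r)
xo=[-58,-52,-46,-40,-35,35,40,46,52,58];yo=[-38,-34,-29,29,34,38]
gl,e,r=fit("top",C,[.698,.0075,-.33],.082,.062,m(xo),m(yo),.024,w=3,sgn=-1);print("lid C",gl.round(4),round(e,2),r)
gr,e,r=fit("top",im[:,:,2],[.698,.0075,-.33],.082,.062,m(xo),m(yo),.024,w=3,sgn=1);print("lid R",gr.round(4),round(e,2),r)
cv2.imwrite("pics/c2.png",overlay(im,[(pose(*gm,rect(.082,.062,.057)),(0,0,255)),(pose(*res["C"],rect(.082,.062,.057)),(255,0,0)),(pose(*gl,rect(.082,.062,.024)),(0,0,255)),(pose(*gr,rect(.082,.062,.024)),(255,0,0)),(pose(*gl,rect(.023,.007,.0225)),(255,0,0))],[(232,236),(358,160)]))
E
```

```text
chroma cloth 0.0 lid 19.0
box manual [ 0.5159  0.3239 -0.3516] [-2.3 -3.2 -4.1 -4.1 -3.8 -3.4 -2.5 -3.2 -4.  -5.  -3.8 -2.5]
C box out [ 0.5158  0.3257 -0.3895] 0.24 [ 0.3  0.   0.5  0.   0.5  0.3  0.1  0.3  0.6  0.6  1.1  0.3 -0.2  1.1
  0.1  0.1 -0.2  0.1  0.   0.8 -0.2  0.3  0.3 -0.   0.7  0.2  0.2  0.5
  0.9  0.2  0.9  0.4  0.2  0.4  0.2  0.2  0.1  0.4  0.2 -0.1 -0.1 -0.
  0.5 -0.  -0.3  0.5]
R box out [ 0.5198  0.321  -0.2732] 1.79 [ 0.6  1.   1.2  2.   2.2  2.6  3.1  2.8  2.5  0.2  1.2  0.1  1.3  1.
 -4.  -0.1  2.7  2.7  2.5  2.3  2.2  4.2  3.3 -0.1  1.2  1.5  1.6  0.9
  0.1  2.7  3.   2.8  2.1  1.6  4.1  4.4  3.2 -0.   1.2  0.6  1.3  1.7
  2.2  1.9 -0.2  0.2]
G box out [ 0.5167  0.3273 -0.3252] 1.32 [-0.1  0.3  0.8  0.9  1.6  1.3  2.   1.4  2.3  2.3  1.9  2.4  2.6  3.5
  1.8  1.9  1.2  0.5  0.3  0.3  0.3 -0.1  0.4  3.7  2.7  2.8  2.4  2.2
  1.8  1.6  1.4  1.2  0.8  0.6  0.4  0.3  0.1 -0.4  0.   0.5  0.4  0.9
  1.4  1.3  1.5  2. ]
box in [ 0.5159  0.3265 -0.4025] 0.51 [ 0.8  1.   0.8  0.8  0.5  0.7  0.5  0.5  0.7  0.5  0.5  0.2  0.2  0.2
  2.8  2.3  2.3  2.3 -1.2 -1.4  2.6  3.1 -0.4  0.7  0.2  0.5  0.2  0.5
  0.3  0.5  2.5  0.5  0.5  0.5  0.5  0.5  0.5 -0.   0.5  0.2  0.2  0.2
  0.2  0.2  0.4  0.2]
lid C [ 0.6971  0.0115 -0.4187] 0.31 [ 0.6  0.4 -0.1  0.4  0.1  0.3 -0.2  0.3  0.6  0.5  0.4  0.7 -0.6  0.2
  0.2  0.5  0.4  0.1  0.4  0.4  0.1  0.2  0.2  0.2 -0.1  1.   0.6  0.6
 -0.2  0.   0.3  0.3]
lid R [ 0.6962  0.0101 -0.4063] 0.48 [-1.8  3.  -2.   3.   3.  -1.  -0.5 -0.5 -0.   0.5 -0.5 -0.5 -0.2 -0.2
  0.   0.   0.3  0.   0.   0.3  0.  -0.5 -0.5  0.   0.  -0.2 -0.  -0.3
 -1.3  0.5 -0.5 -0.8]
```

View pics/c2.png

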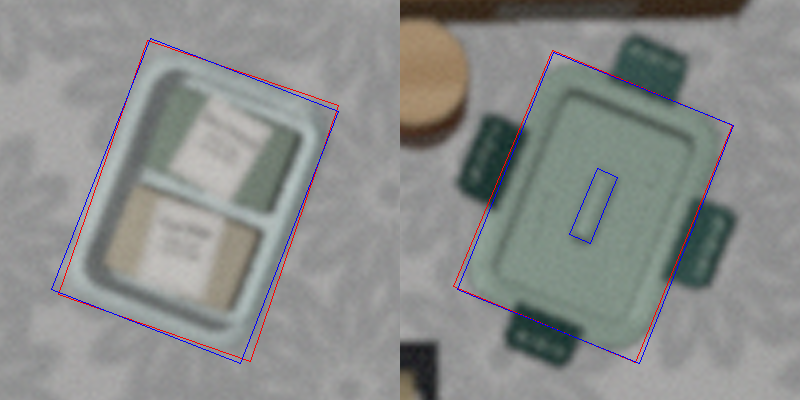

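Top overlay: the fitted rectangles match the bead and flange edges (box about (232,236), lid about (358,160), both turned about 22° in the picture). I use the chroma fits.

```bash
cat > p.py <<'E'
import sys
from h import *
from scipy.spatial.transform import Rotation as R
def plan(x,y,z,yaw_deg):
    """yaw_deg: heading of tool y axis. prints turn about tool z, then shift in turned tool frame (mm)"""
    o=get_obs();r=R.from_quat(o["tcp_rot"]);M=r.as_matrix()
    cur=np.degrees(np.arctan2(M[1,1],M[0,1]));d=(cur-yaw_deg+90)%180-90
    t=np.radians(cur-d);F=np.array([[np.sin(t)*-1,np.cos(t),0],[np.cos(t),np.sin(t),0],[0,0,-1]]).T.T
    F=np.array([[-np.sin(t),np.cos(t),0],[np.cos(t),np.sin(t),0],[0,0,-1]])
    s=F@(np.array([x,y,z])-o["position"])
    print("tilt",M[:2,2].round(4),"toolx",M[:2,0].round(3),"expect",F[0].round(3))
    print("t",round(o["time_s"],2),"pos",o["position"].round(4),"toolY",round(cur,2),"turn",round(d,2),"shift mm",(s*1e3).round(1),"F",o["wrist_force"].round(1),"open",round(o["opening"],4),"ff",round(o["finger_force"],1))
if __name__=="__main__": plan(*map(float,sys.argv[1:]))
E
python3 p.py .697 .011 .12 66.3
```

```text
tilt [-0.0009 -0.0018] toolx [-0.937  0.349] expect [-0.916  0.402  0.   ]
t 0.1 pos [0.1919 0.515  0.2552] toolY 69.56 turn 3.26 shift mm [-665.1 -258.5  135.2] F [0.3 0.2 0.6] open 0.0855 ff 0.0
```

>>> step_arm(deltas=[[[-0.02,-0.008,0],[0,0,3.26],0.5],[[-0.04,-0.016,0],[0,0,0],0.5],[[-0.043,-0.017,0],[0,0,0],0.5],[[-0.043,-0.017,0],[0,0,0],0.5],[[-0.043,-0.017,0],[0,0,0],0.5],[[-0.043,-0.017,0],[0,0,0],0.5],[[-0.043,-0.017,0],[0,0,0],0.5],[[-0.043,-0.017,0],[0,0,0],0.5]])

```text
time_s: 0.9
position: [0.4343, 0.2714, 0.2559]
tcp_rot: [0.205, 0.979, -0.0, -0.0]
wrist_force: [1.3, 0.3, 0.1]
opening: 0.0425
finger_force: 0.0
```

>>> step_arm(deltas=[[[-0.043,-0.017,0],[0,0,0],0.5],[[-0.043,-0.017,0],[0,0,0],0.5],[[-0.043,-0.017,0.02],[0,0,0],0.5],[[-0.043,-0.017,0.025],[0,0,0],0.5],[[-0.043,-0.017,0.025],[0,0,0],0.5],[[-0.043,-0.017,0.025],[0,0,0],0.5],[[-0.043,-0.017,0.02],[0,0,0],0.5],[[-0.04,-0.013,0.02],[0,0,0],0.5]])

```text
time_s: 1.7
position: [0.688, 0.0185, 0.1233]
tcp_rot: [0.206, 0.979, -0.0, -0.001]
wrist_force: [0.6, 0.0, 0.6]
opening: 0.0432
finger_force: 0.0
```

```bash
python3 p.py .697 .011 .12 66.3
```

```text
tilt [-0.0016 -0.    ] toolx [-0.915  0.403] expect [-0.916  0.402  0.   ]
t 1.7 pos [0.688  0.0185 0.1233] toolY 66.25 turn -0.05 shift mm [-11.2  -3.3   3.3] F [0.6 0.  0.6] open 0.0432 ff 0.0
```

>>> step_arm(deltas=[[[-0.006,0,0.02],[0,0,0],0.5],[[0,0,0.02],[0,0,0],0.5],[[0,0,0.02],[0,0,0],0.5],[[0,0,0.01],[0,0,0],0.5],[[0,0,0.005],[0,0,0],0.5],[[0,0,0],[0,0,0],0.5],[[0,0,0],[0,0,0],0.5],[[0,0,0],[0,0,0],0.5]])

```text
time_s: 2.5
position: [0.6938, 0.0181, 0.052]
tcp_rot: [0.205, 0.979, 0.0, 0.001]
wrist_force: [0.3, 0.0, -0.9]
opening: 0.0429
finger_force: 0.0
```

```bash
python3 p.py .697 .011 .033 66.3
```

```text
tilt [ 0.0029 -0.0001] toolx [-0.916  0.402] expect [-0.916  0.402  0.   ]
t 2.5 pos [0.6938 0.0181 0.052 ] toolY 66.31 turn 0.01 shift mm [-5.8 -5.2 19. ] F [ 0.3  0.  -0.9] open 0.0429 ff 0.0
```

>>> step_arm(deltas=[[[-0.006,-0.005,0],[0,0,0],0.5],[[0,0,0.005],[0,0,0],0.5],[[0,0,0.01],[0,0,0],0.5],[[0,0,0.004],[0,0,0],0.5],[[0,0,0],[0,0,0],0.5],[[0,0,0],[0,0,0],0.5],[[0,0,0],[0,0,0],0.5],[[0,0,0],[0,0,0],0.5]])

```text
time_s: 3.3
position: [0.6967, 0.0111, 0.0318]
tcp_rot: [0.205, 0.979, 0.0, 0.0]
wrist_force: [-0.1, -0.6, -0.8]
opening: 0.0427
finger_force: 0.0
```

```bash
python3 p.py .697 .011 .033 66.3
```

```text
tilt [0.0009 0.    ] toolx [-0.916  0.402] expect [-0.916  0.402  0.   ]
t 3.3 pos [0.6967 0.0111 0.0318] toolY 66.3 turn 0.0 shift mm [-0.3  0.1 -1.2] F [-0.1 -0.6 -0.8] open 0.0427 ff 0.0
```

>>> step_arm(deltas=[[[0,0,0],[0,0,0],0.1],[[0,0,0],[0,0,0],0.0],[[0,0,0],[0,0,0],0.0],[[0,0,0],[0,0,0],0.0],[[0,0,0],[0,0,0],0.0],[[0,0,0],[0,0,0],0.0],[[0,0,0],[0,0,0],0.0],[[0,0,0],[0,0,0],0.0]])

```text
time_s: 4.1
position: [0.6968, 0.0113, 0.032]
tcp_rot: [0.205, 0.979, 0.0, 0.001]
wrist_force: [-0.4, 2.1, 5.2]
opening: 0.0126
finger_force: 61.9
```

```bash
python3 p.py .516 .326 .14 67.6
```

```text
tilt [0.0013 0.0004] toolx [-0.916  0.402] expect [-0.925  0.381  0.   ]
t 4.1 pos [0.6968 0.0113 0.032 ] toolY 66.3 turn -1.3 shift mm [ 287.1  222.1 -108. ] F [-0.4  2.1  5.2] open 0.0126 ff 61.9
```

>>> step_arm(deltas=[[[0,0,-0.01],[0,0,0],0.0],[[0,0,-0.03],[0,0,0],0.0],[[0,0,-0.04],[0,0,0],0.0],[[0,0,-0.04],[0,0,-0.3],0.0],[[0.01,0.008,-0.008],[0,0,-1.0],0.0],[[0.02,0.016,0],[0,0,0],0.0],[[0.03,0.023,0],[0,0,0],0.0],[[0.03,0.023,0],[0,0,0],0.0]])

```text
time_s: 4.9
position: [0.6375, 0.111, 0.1557]
tcp_rot: [0.195, 0.981, -0.001, -0.003]
wrist_force: [0.8, -0.1, -2.9]
opening: 0.0124
finger_force: 60.8
```

>>> step_arm(deltas=[[[0.03,0.023,0],[0,0,0],0.0],[[0.03,0.023,0],[0,0,0],0.0],[[0.03,0.023,0],[0,0,0],0.0],[[0.03,0.023,0],[0,0,0],0.0],[[0.03,0.023,0],[0,0,0],0.0],[[0.02,0.018,0],[0,0,0],0.0],[[0.015,0.01,0],[0,0,0],0.0],[[0,0,0],[0,0,0],0.0]])

```text
time_s: 5.7
position: [0.5207, 0.3145, 0.157]
tcp_rot: [0.192, 0.981, -0.001, -0.002]
wrist_force: [0.9, -0.4, -3.6]
opening: 0.0123
finger_force: 60.8
```

```bash
python3 p.py .516 .326 .120 67.6
```

```text
tilt [-0.0042 -0.0013] toolx [-0.926  0.378] expect [-0.925  0.381  0.   ]
t 5.7 pos [0.5207 0.3145 0.157 ] toolY 67.82 turn 0.22 shift mm [ 8.7  8.9 37. ] F [ 0.9 -0.4 -3.6] open 0.0123 ff 60.8
```

>>> step_arm(deltas=[[[0.008,0.008,0.01],[0,0,0.2],0.0],[[0,0,0.015],[0,0,0],0.0],[[0,0,0.015],[0,0,0],0.0],[[0,0,0.007],[0,0,0],0.0],[[0,0,0],[0,0,0],0.0],[[0,0,0],[0,0,0],0.0],[[0,0,0],[0,0,0],0.0],[[0,0,0],[0,0,0],0.0]])

```text
time_s: 6.5
position: [0.5198, 0.3234, 0.1134]
tcp_rot: [0.196, 0.981, 0.001, 0.001]
wrist_force: [0.0, -0.3, -3.2]
opening: 0.0125
finger_force: 60.8
```

```bash
python3 - <<'E'
from f import *
from p import plan
plan(.516,.326,.110,67.6)
t=read_camera("top")[:,:,::-1].copy();s=read_camera("side")[:,:,::-1].copy()
cv2.imwrite("pics/top1.png",t);cv2.imwrite("pics/side1.png",s)
print(proj("side",[.516,.326,.06]),proj("top",[.516,.326,.1]))
a=cv2.resize(t[176:296,172:292],None,fx=3.3,fy=3.3,interpolation=3);u,v=proj("side",[.516,.326,.07])[0].astype(int)
b=cv2.resize(s[v-65:v+65,u-65:u+65],(396,396),interpolation=3)
cv2.imwrite("pics/c3.png",np.hstack([a,b]))
E
```

```text
tilt [0.0019 0.0009] toolx [-0.923  0.384] expect [-0.925  0.381  0.   ]
t 6.5 pos [0.5198 0.3234 0.1134] toolY 67.39 turn -0.21 shift mm [4.5 0.9 3.4] F [ 0.  -0.3 -3.2] open 0.0125 ff 60.8
[[328.42178037 255.06393496]] [[226.92111145 235.59837861]]
```

View pics/c3.png

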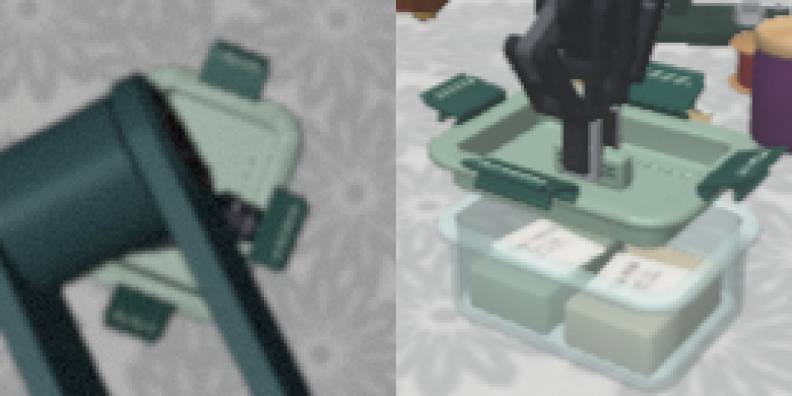

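Side view shows lid level above the box, in the grip; top view is half hidden by the arm. I fit both in the side view for their relative offset.

```bash
cat > q.py <<'E'
from f import *
s=cv2.imread("pics/side1.png");s0=cv2.imread("pics/side0.png")
gb0=[.516,.326,-.39];gl0=[.5198,.3234,-.395]
zf=.1134-.032+.024
for nm,im,g,z,xr,yr in(("box side0",s0,gb0,.057,np.linspace(-52,52,14),np.linspace(-34,34,9)),("lid side1",s,gl0,zf,[-56,-50,-44,-38,-34,34,38,44,50,56],[-36,-32,-29,29,32,36])):
    for ch,I in(("C",chroma(im)),("R",im[:,:,2].astype(float)),("S",cv2.cvtColor(im,cv2.COLOR_BGR2LAB)[:,:,1].astype(float))):
        r,e,res=fit("side",I,g,.082,.062,m(xr),m(yr),z,w=4,sgn=-1 if ch=="C" else 1 if ch=="S" else 0);print(nm,ch,r.round(4),round(e,2),res)
k=3
big=cv2.resize(s,None,fx=k,fy=k,interpolation=3);big0=cv2.resize(s0,None,fx=k,fy=k,interpolation=3)
def dr(B,P,c):cv2.polylines(B,[((proj("side",P)+.5)*k-.5).round().astype(int)],True,c,1)
dr(big0,pose(*gb0,rect(.082,.062,.057)),(0,0,255));dr(big0,pose(*gb0,rect(.07,.05,.062)),(255,0,0))
dr(big,pose(*gl0,rect(.082,.062,zf)),(0,0,255));dr(big,pose(*gl0,rect(.065,.045,zf)),(255,0,0));dr(big,pose(*gb0,rect(.082,.062,.057)),(0,0,255))
cv2.imwrite("pics/c4.png",np.hstack([big0[560:960,790:1185],big[560:960,790:1185]]))
E
python3 q.py
```

```text
box side0 C [ 0.5145  0.3266 -0.4225] 0.81 [ 0.  -0.2 -0.2  0.3  0.3 -1.2 -0.4 -1.2 -0.2 -0.4 -0.2 -0.4 -1.4 -2.9
 -1.7 -0.9 -1.2 -1.2 -0.9 -0.9 -0.7 -0.4 -0.4 -1.7 -1.4 -1.4 -1.4 -1.2
 -1.7 -1.4 -1.2 -0.4 -0.9 -1.2 -0.7 -0.9 -0.7  0.5  0.5  0.  -1.7 -1.2
  0.  -0.5 -0.7 -0.7]
box side0 R [ 0.5132  0.3242 -0.4514] 1.03 [ 2.1  0.8  1.1 -0.4 -0.2 -0.2  0.   0.   0.5 -0.5  1.   2.3 -2.3 -4.3
 -2.6 -1.8  2.   2.2  2.7  2.7  2.7  3.   4.   2.4  1.9  2.4  2.7  2.7
 -2.1 -0.6 -0.1 -0.3 -0.1 -0.   0.5  0.5  0.5 -0.1  0.4 -0.7 -3.7  1.8
  1.3  0.6  0.3  0.3]
box side0 S [ 0.5145  0.3267 -0.4157] 0.75 [ 0.3  0.   0.   0.  -0.2 -4.  -0.7 -0.5  0.  -0.5  0.  -1.5 -1.2 -3.
 -1.2 -0.7 -1.  -1.  -0.7 -0.7 -0.7 -1.2 -0.2 -1.3 -1.  -1.  -1.8 -1.5
 -0.3 -0.5 -1.3 -1.3 -1.  -1.  -0.8 -0.8 -0.5  0.7  0.7 -0.3 -1.5 -1.8
 -3.8  0.2 -0.8 -0.3]
lid side1 C [ 0.5185  0.3233 -0.3977] 0.99 [ 0.1 -0.4 -0.1  0.4  0.7 -1.5  1.3  2.  -2.4 -0.9 -0.5 -0.2  0.7 -1.3
 -1.1 -0.6 -1.1 -1.1 -1.4 -0.6  0.1  3.3  3.1  1.1 -0.7 -1.7 -4.7 -5.4
 -5.7  0.3  0.3  0.8]
lid side1 R [ 0.5144  0.3287 -0.3859] 1.02 [ 0.3 -0.7 -0.5 -0.2 -0.7  3.5  1.   1.3  2.3 -2.7 -3.6 -2.9 -1.9 -1.4
 -1.9 -1.6 -4.   0.  -0.2 -0.2 -0.2  0.5 -1.7  1.  -1.  -0.2 -3.7 -3.7
 -3.7  0.   0.   0. ]
lid side1 S [ 0.5167  0.327  -0.3975] 0.87 [ 0.2  0.2 -0.   0.5 -0.  -2.1  1.9 -4.8 -1.6 -0.9 -1.1  0.1  0.1 -1.4
 -1.4 -1.2 -0.6 -0.9 -0.9 -1.1 -0.9  1.7 -0.   1.  -0.5 -2.3 -3.5 -4.3
 -4.8  0.4  0.4  0.4]
```

View pics/c4.png

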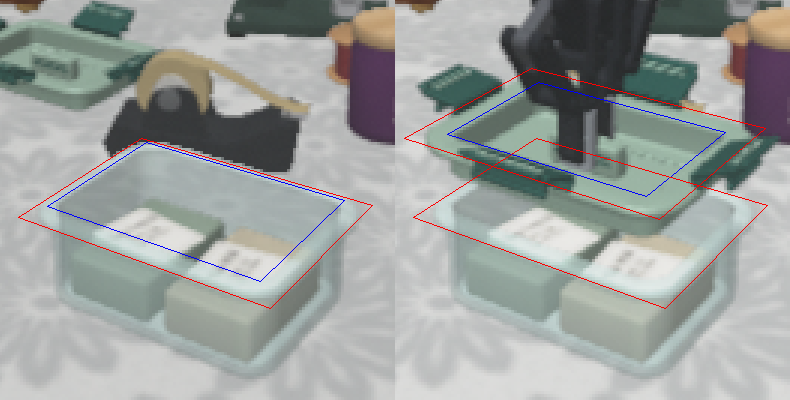

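Side overlays: lid flange and glass bead rectangles lie close to the seen edges; lid is about 4 mm toward +x of the box. Correct, then lower slowly.

>>> step_arm(deltas=[[[0.004,0.001,0],[0,0,0.3],0.0],[[0,0,0],[0,0,0],0.0],[[0,0,0.005],[0,0,0],0.0],[[0,0,0.005],[0,0,0],0.0],[[0,0,0.005],[0,0,0],0.0],[[0,0,0.003],[0,0,0],0.0],[[0,0,0.002],[0,0,0],0.0],[[0,0,0],[0,0,0],0.0]])

```text
time_s: 7.4
position: [0.5158, 0.3258, 0.0919]
tcp_rot: [0.199, 0.98, 0.0, -0.0]
wrist_force: [-0.1, -0.2, -2.5]
opening: 0.0125
finger_force: 60.8
```

```bash
python3 p.py .5162 .3255 .080 67.1
```

```text
tilt [-0.0002  0.0001] toolx [-0.921  0.389] expect [-0.921  0.389  0.   ]
t 7.4 pos [0.5158 0.3258 0.0919] toolY 67.1 turn 0.0 shift mm [-0.4 -0.1 11.9] F [-0.1 -0.2 -2.5] open 0.0125 ff 60.8
```

>>> step_arm(deltas=[[[0,0,0.002],[0,0,0],0.0],[[0,0,0.002],[0,0,0],0.0],[[0,0,0.002],[0,0,0],0.0],[[0,0,0.002],[0,0,0],0.0],[[0,0,0.002],[0,0,0],0.0],[[0,0,0.001],[0,0,0],0.0],[[0,0,0],[0,0,0],0.0],[[0,0,0],[0,0,0],0.0]])

```text
time_s: 8.2
position: [0.5158, 0.3258, 0.0812]
tcp_rot: [0.199, 0.98, 0.0, -0.0]
wrist_force: [-0.1, 0.6, -3.7]
opening: 0.0125
finger_force: 60.8
```

```bash
python3 p.py .5162 .3255 .080 67.1
```

```text
tilt [-0.      0.0002] toolx [-0.921  0.389] expect [-0.921  0.389  0.   ]
t 8.2 pos [0.5158 0.3258 0.0812] toolY 67.1 turn 0.0 shift mm [-0.4 -0.2  1.2] F [-0.1  0.6 -3.7] open 0.0125 ff 60.8
```

>>> step_arm(deltas=[[[0,0,0.001],[0,0,0],0.0],[[0,0,0.001],[0,0,0],0.0],[[0,0,0],[0,0,0],0.0],[[0,0,0],[0,0,0],0.15],[[0,0,0],[0,0,0],0.4],[[0,0,0],[0,0,0],0.45],[[0,0,-0.02],[0,0,0],0.45],[[0,0,-0.02],[0,0,0],0.45]])

```text
time_s: 9.0
position: [0.5155, 0.3254, 0.1194]
tcp_rot: [0.199, 0.98, -0.001, -0.001]
wrist_force: [1.1, 0.5, -0.0]
opening: 0.0388
finger_force: 0.0
```

```bash
python3 p.py .5158 .3258 .120 67.1
```

```text
tilt [-0.0013 -0.0008] toolx [-0.921  0.389] expect [-0.921  0.389  0.   ]
t 9.0 pos [0.5155 0.3254 0.1194] toolY 67.09 turn -0.01 shift mm [-0.1  0.4 -0.6] F [ 1.1  0.5 -0. ] open 0.0388 ff 0.0
```

>>> step_arm(deltas=[[[0,0,-0.015],[0,0,0],0.45],[[0,0.02,0],[0,0,0],0.45],[[0,0.025,0],[0,0,0],0.45],[[0,0.012,0],[0,0,0],0.45],[[0,0,0.005],[0,0,0],0.45],[[0,0,0.01],[0,0,0],0.45],[[0,0,0.01],[0,0,0],0.45],[[0,0,0],[0,0,0],0.45]])

```text
time_s: 9.8
position: [0.5366, 0.3768, 0.1063]
tcp_rot: [0.199, 0.98, -0.002, -0.002]
wrist_force: [-0.5, -0.1, 0.8]
opening: 0.0384
finger_force: 0.0
```

```bash
cat >p2.py <<'E'
import sys
from p import *
# target in lid frame: lx ly (mm), z(mm), side axis
X,Y,A=.5158,.3258,-.40
lx,ly,z,yaw=map(float,sys.argv[1:])
w=pose(X,Y,A,[lx/1e3,ly/1e3,0])[0];plan(w[0],w[1],z/1e3,yaw)
E
python3 p2.py 0 56.5 75 67.1
```

```text
tilt [-0.0044 -0.0027] toolx [-0.921  0.39 ] expect [-0.921  0.389  0.   ]
t 9.8 pos [0.5366 0.3768 0.1063] toolY 67.06 turn -0.04 shift mm [-0.7  1.4 31.3] F [-0.5 -0.1  0.8] open 0.0384 ff 0.0
```

>>> step_arm(deltas=[[[0,0.001,0.005],[0,0,0],0.45],[[0,0,0.005],[0,0,0],0.45],[[0,0,0.005],[0,0,0],0.45],[[0,0,0.005],[0,0,0],0.45],[[0,0,0.004],[0,0,0],0.45],[[0,0,0],[0,0,0],0.45],[[0,0,0],[0,0,0],0.45],[[0,0,0],[0,0,0],0.45]])

```text
time_s: 10.6
position: [0.5384, 0.3791, 0.0853]
tcp_rot: [0.199, 0.98, -0.0, -0.0]
wrist_force: [-0.3, -0.8, -0.0]
opening: 0.0384
finger_force: 0.0
```

```bash
python3 p2.py 0 56.5 75 67.1
```

```text
tilt [-0.0002 -0.0002] toolx [-0.921  0.389] expect [-0.921  0.389  0.   ]
t 10.6 pos [0.5384 0.3791 0.0853] toolY 67.09 turn -0.01 shift mm [ 0.  -1.3 10.3] F [-0.3 -0.8 -0. ] open 0.0384 ff 0.0
```

>>> step_arm(deltas=[[[0,-0.001,0.002],[0,0,0],0.45],[[0,0,0.002],[0,0,0],0.45],[[0,0,0.002],[0,0,0],0.45],[[0,0,0.002],[0,0,0],0.45],[[0,0,0.001],[0,0,0],0.45],[[0,0,0.001],[0,0,0],0.45],[[0,0,0],[0,0,0],0.45],[[0,0,0],[0,0,0],0.45]])

```text
time_s: 11.4
position: [0.5391, 0.3795, 0.0769]
tcp_rot: [0.198, 0.98, 0.002, 0.001]
wrist_force: [1.3, 3.5, 5.4]
opening: 0.0382
finger_force: 2.6
```

```bash
python3 - <<'E'
from f import *
from p import plan
plan(.5378,.3778,.075,67.1)
t=read_camera("top")[:,:,::-1].copy();s=read_camera("side")[:,:,::-1].copy()
cv2.imwrite("pics/side2.png",s)
cv2.imwrite("pics/c5.png",np.hstack([cv2.resize(t[176:296,172:292],(400,400),interpolation=3),cv2.resize(s[180:320,260:400],(400,400),interpolation=3)]))
E
```

```text
tilt [0.0035 0.0033] toolx [-0.921  0.389] expect [-0.921  0.389  0.   ]
t 11.4 pos [0.5391 0.3795 0.0769] toolY 67.11 turn 0.01 shift mm [ 0.5 -2.1  1.9] F [1.3 3.5 5.4] open 0.0382 ff 2.6
```

View pics/c5.png

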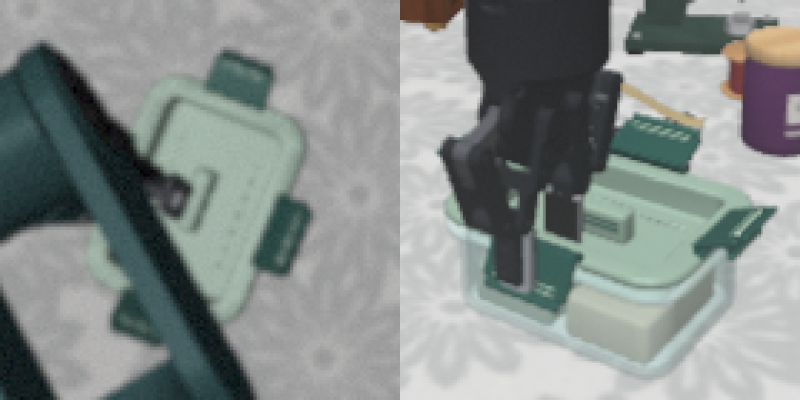

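Side view: the finger has folded the near clip (tab about (530,280) in the crop) down outside the rim, and the inner finger stands in the well beside the bar. Top view: clips (240,80), (285,237), (140,315) put the lid centre where expected.

>>> step_arm(deltas=[[[0,-0.002,0],[0,0,0],0.34],[[0,0,0],[0,0,0],0.34],[[0,0,0.001],[0,0,0],0.34],[[0,0,0.001],[0,0,0],0.34],[[0,0,0.001],[0,0,0],0.34],[[0,0,0],[0,0,0],0.34],[[0,0,0],[0,0,0],0.34],[[0,0,0],[0,0,0],0.34]])

```text
time_s: 12.3
position: [0.539, 0.3792, 0.0746]
tcp_rot: [0.198, 0.98, 0.004, 0.002]
wrist_force: [2.1, 6.6, 4.9]
opening: 0.0291
finger_force: 4.7
```

```bash
python3 p2.py 0 56.5 75 67.1; python3 - <<'E'
from f import *
# side-view check of lid position along x: predicted crop px in c5 right panel
pts=pose(.5158,.3258,-.40,[[-.023,0,.0698],[.082,0,.0713],[-.082,0,.0713],[.028,.068,.0713],[-.028,.068,.0713],[0,.077,.052],[0,.038,.052]])
print((((proj("side",pts)+.5)-[260,180])*400/140).round())
E
```

```text
tilt [0.006  0.0067] toolx [-0.921  0.389] expect [-0.921  0.389  0.   ]
t 12.3 pos [0.539  0.3792 0.0746] toolY 67.13 turn 0.03 shift mm [ 0.6 -1.8 -0.4] F [2.1 6.6 4.9] open 0.0291 ff 4.7
[[230. 212.]
 [ 91. 165.]
 [320. 238.]
 [ 91. 234.]
 [173. 263.]
 [122. 286.]
 [162. 255.]]
```

>>> step_arm(deltas=[[[0,0,0.001],[0,0,0],0.32],[[0,0,0.001],[0,0,0],0.32],[[0,0,0.001],[0,0,0],0.32],[[0,0,0.001],[0,0,0],0.32],[[0,0,0],[0,0,0],0.32],[[0,0,0],[0,0,0],0.32],[[0,0,0],[0,0,0],0.32],[[0,0,0],[0,0,0],0.32]])

```text
time_s: 13.1
position: [0.539, 0.3791, 0.0738]
tcp_rot: [0.198, 0.98, 0.004, 0.003]
wrist_force: [-2.3, 3.4, 15.0]
opening: 0.0273
finger_force: 12.3
```

```bash
python3 p2.py 0 56.5 75 67.1
```

```text
tilt [0.0067 0.0066] toolx [-0.921  0.389] expect [-0.921  0.389  0.   ]
t 13.1 pos [0.539  0.3791 0.0738] toolY 67.14 turn 0.04 shift mm [ 0.6 -1.6 -1.2] F [-2.3  3.4 15. ] open 0.0273 ff 12.3
```

>>> step_arm(deltas=[[[0,0,0.001],[0,0,0],0.32],[[0,0,0.001],[0,0,0],0.32],[[0,0,0],[0,0,0],0.28],[[0,0,0],[0,0,0],0.24],[[0,0,0],[0,0,0],0.2],[[0,0,0],[0,0,0],0.15],[[0,0,0],[0,0,0],0.15],[[0,0,0],[0,0,0],0.15]])

```text
time_s: 13.9
position: [0.5381, 0.377, 0.0733]
tcp_rot: [0.198, 0.98, 0.001, 0.002]
wrist_force: [-5.6, 0.2, 23.4]
opening: 0.0212
finger_force: 65.1
```

```bash
python3 p2.py 0 56.5 75 67.1
```

```text
tilt [0.0043 0.001 ] toolx [-0.921  0.388] expect [-0.921  0.389  0.   ]
t 13.9 pos [0.5381 0.377  0.0733] toolY 67.14 turn 0.04 shift mm [ 0.6  0.7 -1.7] F [-5.6  0.2 23.4] open 0.0212 ff 65.1
```

>>> step_arm(deltas=[[[0,0,-0.005],[0,0,0],0.3],[[0,0,0],[0,0,0],0.4],[[0,0,-0.01],[0,0,0],0.4],[[0,0,-0.02],[0,0,0],0.42],[[0,0,-0.015],[0,0,0],0.45],[[0,-0.025,0],[0,0,0],0.45],[[0,-0.035,0],[0,0,0],0.45],[[0,-0.035,0],[0,0,0],0.45]])

```text
time_s: 14.7
position: [0.4994, 0.2877, 0.1157]
tcp_rot: [0.198, 0.98, -0.001, -0.001]
wrist_force: [-0.1, -0.7, 0.7]
opening: 0.0386
finger_force: 0.0
```

>>> step_arm(deltas=[[[0,-0.016,0],[0,0,0],0.45],[[0,0,0],[0,0,0],0.45],[[0,0,0],[0,0,0],0.45],[[0,0,0],[0,0,0],0.45],[[0,0,0],[0,0,0],0.45],[[0,0,0],[0,0,0],0.45],[[0,0,0],[0,0,0],0.45],[[0,0,0],[0,0,0],0.45]])

```text
time_s: 15.5
position: [0.4941, 0.2744, 0.1162]
tcp_rot: [0.198, 0.98, -0.0, -0.0]
wrist_force: [0.2, -0.5, 0.5]
opening: 0.0386
finger_force: 0.0
```

```bash
python3 - <<'E'
from f import *
s=read_camera("side")[:,:,::-1].copy();t=read_camera("top")[:,:,::-1].copy()
cv2.imwrite("pics/c6.png",np.hstack([cv2.resize(t[176:296,172:292],(400,400),interpolation=3),cv2.resize(s[180:320,260:400],(400,400),interpolation=3)]))
E
python3 p2.py 0 -57 85 67.1
```

```text
tilt [-0.0001  0.    ] toolx [-0.921  0.389] expect [-0.921  0.389  0.   ]
t 15.6 pos [0.4941 0.2743 0.1162] toolY 67.11 turn 0.01 shift mm [ 0.  -1.1 31.2] F [0.4 0.4 0.2] open 0.0384 ff 0.0
```

View pics/c6.png

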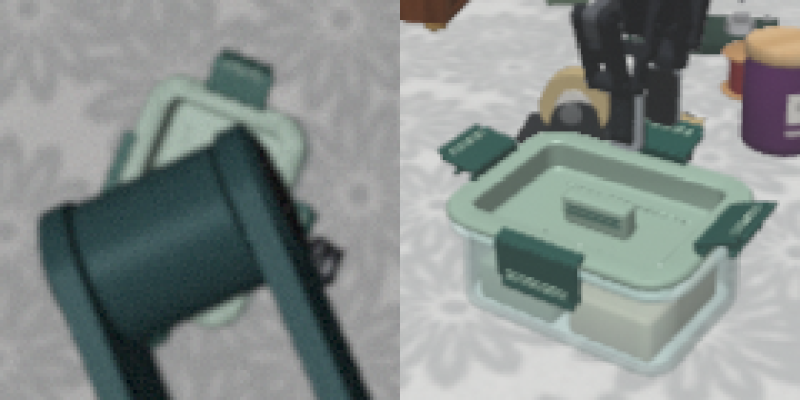

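Near clip hangs straight down at (540,270) in the side crop; lid sits level. Next the opposite long side.

>>> step_arm(deltas=[[[0,-0.001,0.01],[0,0,0],0.45],[[0,0,0.008],[0,0,0],0.45],[[0,0,0.005],[0,0,0],0.45],[[0,0,0.005],[0,0,0],0.45],[[0,0,0.005],[0,0,0],0.45],[[0,0,0.004],[0,0,0],0.45],[[0,0,0.003],[0,0,0],0.45],[[0,0,0],[0,0,0],0.45]])

```text
time_s: 16.4
position: [0.4936, 0.2713, 0.0798]
tcp_rot: [0.199, 0.98, -0.002, 0.0]
wrist_force: [-7.2, -9.1, 18.2]
opening: 0.0384
finger_force: 10.7
```

>>> step_arm(deltas=[[[0,0,0],[0,0,0],0.4],[[0,0,0],[0,0,0],0.34],[[0,0,0.001],[0,0,0],0.34],[[0,0,0.001],[0,0,0],0.34],[[0,0,0],[0,0,0],0.34],[[0,0,0],[0,0,0],0.34],[[0,0,0],[0,0,0],0.34],[[0,0,0],[0,0,0],0.34]])

```text
time_s: 17.2
position: [0.4924, 0.2682, 0.0801]
tcp_rot: [0.199, 0.98, -0.006, -0.0]
wrist_force: [-14.6, -17.8, 32.4]
opening: 0.0298
finger_force: 27.6
```

```bash
python3 p2.py 0 -57 75 67.1
```

```text
tilt [-0.0032 -0.0115] toolx [-0.921  0.389] expect [-0.921  0.389  0.   ]
t 17.2 pos [0.4924 0.2682 0.0801] toolY 67.08 turn -0.02 shift mm [0.8 5.1 5.1] F [-14.6 -17.8  32.4] open 0.0298 ff 27.6
```

```bash
cat > ang.py <<'E'
from f import *
def clip(side,th,g,z0):
    ax,hw=(.080,.023) if side[0]=='x' else (.060,.028)
    P=[]
    for l in(.0,.031):
        for o in(.004,.008):
            for w in(-hw,hw):
                out=ax+l*np.sin(th)+o*np.cos(th);z=z0+.024-l*np.cos(th)+o*np.sin(th)
                sg=1 if side[1]=='p' else -1
                P.append([sg*out,w,z] if side[0]=='x' else [w,sg*out,z])
    return pose(*g,P)
def angles(n,im,g=(.5158,.3258,-.40),z0=.0473):
    hsv=cv2.cvtColor(im,cv2.COLOR_BGR2HSV);M=((hsv[:,:,0]>65)&(hsv[:,:,0]<98)&(hsv[:,:,1]>100)&(hsv[:,:,2]<130)).astype(np.uint8)
    for s in("xp","xn","yp","yn"):
        out=[];c=proj(n,clip(s,1,g,z0)).mean(0).astype(int);W=np.zeros_like(M);W[c[1]-20:c[1]+20,c[0]-24:c[0]+24]=1
        for th in np.arange(-.1,2.35,.05):
            H=np.zeros_like(M);cv2.fillConvexPoly(H,cv2.convexHull(proj(n,clip(s,th,g,z0)).round().astype(np.int32)),1)
            out.append((H&M).sum()/max(1,((H|M)&W).sum()))
        k=np.argsort(out)[::-1][:4];print(n,s,"theta",(-.1+.05*k).round(2),"IoU",np.array(out)[k].round(2))
E
python3 - <<'E'
from ang import *
angles("side",cv2.imread("pics/side1.png"),(.5198,.3234,-.395),.0814)
im=read_camera("side")[:,:,::-1].copy();cv2.imwrite("pics/side3.png",im);print("now");angles("side",im)
t=read_camera("top")[:,:,::-1].copy();cv2.imwrite("pics/top3.png",t);angles("top",t)
im=cv2.imread("pics/top0.png");print("t0");angles("top",im,(.697,.011,-.415),0)
E
```

```text
side xp theta [2.3  2.25 2.2  2.15] IoU [0. 0. 0. 0.]
side xn theta [2.3  2.25 2.2  2.15] IoU [0. 0. 0. 0.]
side yp theta [2.3  2.25 2.2  2.15] IoU [0. 0. 0. 0.]
side yn theta [1.4  1.45 1.35 1.5 ] IoU [0.4  0.37 0.35 0.35]
now
side xp theta [2.3  2.25 2.2  2.15] IoU [0. 0. 0. 0.]
side xn theta [2.3  2.25 2.2  2.15] IoU [0. 0. 0. 0.]
side yp theta [2.3  2.25 2.2  2.15] IoU [0. 0. 0. 0.]
side yn theta [1.1  1.05 1.15 1.2 ] IoU [0.08 0.07 0.06 0.06]
top xp theta [2.3  2.25 2.2  2.15] IoU [0. 0. 0. 0.]
top xn theta [2.3  2.25 2.2  1.9 ] IoU [0.24 0.23 0.23 0.23]
top yp theta [2.3  2.25 2.2  2.15] IoU [0. 0. 0. 0.]
top yn theta [1.95 2.   1.9  2.15] IoU [0.09 0.09 0.08 0.08]
t0
top xp theta [0.25 0.2  0.3  0.15] IoU [0.02 0.02 0.02 0.02]
top xn theta [-0.1  -0.05  0.    0.05] IoU [0.39 0.35 0.32 0.28]
top yp theta [ 0.15  0.1  -0.05  0.  ] IoU [0.58 0.55 0.53 0.53]
top yn theta [0.05 0.   0.1  0.15] IoU [0.28 0.27 0.27 0.26]
```

```bash
sed -i 's/M=((hsv.*/b_,g_,r_=[im[:,:,i].astype(int) for i in range(3)];M=((g_-r_>18)\&(g_<115)\&(abs(g_-b_)<25)).astype(np.uint8)/' ang.py
python3 - <<'E'
from ang import *
im=cv2.imread("pics/side1.png")
for s in("xp","xn","yp","yn"):
    u,v=proj("side",clip(s,1.7,(.5198,.3234,-.395),.0814)).mean(0).astype(int);print(s,u,v,im[v,u],im[v-1,u+2])
angles("side",im,(.5198,.3234,-.395),.0814)
print("now");angles("side",cv2.imread("pics/side3.png"));angles("top",cv2.imread("pics/top3.png"))
print("t0");im=cv2.imread("pics/top0.png");angles("top",im,(.697,.011,-.415),0)
E
```

```text
xp 283 214 [85 92 59] [85 91 59]
xn 377 240 [141 154 125] [ 98 106  78]
yp 300 243 [73 78 53] [ 95 101  66]
yn 348 212 [91 97 59] [92 98 59]
side xp theta [1.6  1.55 1.7  1.65] IoU [0.61 0.6  0.58 0.58]
side xn theta [1.85 1.9  1.8  1.95] IoU [0.58 0.58 0.57 0.55]
side yp theta [1.75 1.7  1.65 1.8 ] IoU [0.63 0.61 0.59 0.56]
side yn theta [1.85 1.8  1.95 1.9 ] IoU [0.52 0.52 0.52 0.52]
now
side xp theta [1.65 1.7  1.6  1.8 ] IoU [0.68 0.67 0.67 0.66]
side xn theta [2.   1.95 2.05 1.9 ] IoU [0.69 0.66 0.65 0.63]
side yp theta [ 0.    0.05  0.1  -0.1 ] IoU [0.64 0.63 0.62 0.61]
side yn theta [1.15 1.2  1.1  1.25] IoU [0.38 0.38 0.32 0.32]
top xp theta [2.   0.75 1.9  1.95] IoU [0.68 0.68 0.67 0.67]
top xn theta [2.25 2.3  2.2  2.  ] IoU [0.14 0.13 0.13 0.12]
top yp theta [-0.1  -0.05  0.    2.3 ] IoU [0.17 0.12 0.09 0.07]
top yn theta [1.95 2.2  1.9  2.  ] IoU [0.22 0.22 0.22 0.22]
t0
top xp theta [0.95 1.05 1.   0.9 ] IoU [0.75 0.75 0.75 0.73]
top xn theta [2.2  2.1  2.05 2.25] IoU [0.64 0.59 0.58 0.58]
top yp theta [2.25 2.2  2.15 2.1 ] IoU [0.59 0.58 0.56 0.56]
top yn theta [2.3  2.25 2.2  2.15] IoU [0.76 0.75 0.74 0.72]
```

>>> step_arm(deltas=[[[0,0,0],[0,0,0],0.45],[[0,0,-0.005],[0,0,0],0.45],[[0,0,-0.02],[0,0,0],0.45],[[0,0,-0.03],[0,0,0],0.45],[[0,0,-0.03],[0,0,0],0.45],[[0,0,0],[0,0,0],0.45],[[0,0,0],[0,0,0],0.45],[[0,0,0],[0,0,0],0.45]])

```text
time_s: 18.1
position: [0.4928, 0.273, 0.1575]
tcp_rot: [0.198, 0.98, -0.001, -0.001]
wrist_force: [-0.4, 0.2, -1.0]
opening: 0.0387
finger_force: 0.0
```

```bash
python3 p2.py 0 -57 75 67.1; python3 - <<'E'
from ang import *
im=read_camera("side")[:,:,::-1].copy();cv2.imwrite("pics/side4.png",im);angles("side",im)
t=read_camera("top")[:,:,::-1].copy();cv2.imwrite("pics/top4.png",t);angles("top",t)
a=cv2.imread("pics/side3.png")
cv2.imwrite("pics/c7.png",np.vstack([np.hstack([cv2.resize(x[190:290,270:400],(390,300),interpolation=3) for x in(a,im)]),np.hstack([cv2.resize(x[186:286,172:302],(390,300),interpolation=3) for x in(cv2.imread("pics/top3.png"),t)])]))
E
```

```text
tilt [-0.0028 -0.0009] toolx [-0.921  0.389] expect [-0.921  0.389  0.   ]
t 18.1 pos [0.4928 0.273  0.1575] toolY 67.1 turn 0.0 shift mm [-0.6  0.6 82.5] F [-0.4  0.2 -1. ] open 0.0387 ff 0.0
side xp theta [1.65 1.7  1.6  1.8 ] IoU [0.7  0.68 0.68 0.67]
side xn theta [2.   1.95 2.05 1.9 ] IoU [0.68 0.66 0.65 0.62]
side yp theta [ 0.    0.05  0.1  -0.1 ] IoU [0.66 0.64 0.63 0.62]
side yn theta [1.15 1.2  1.25 1.3 ] IoU [0.66 0.66 0.59 0.54]
top xp theta [0.75 1.1  1.95 1.9 ] IoU [0.63 0.63 0.62 0.62]
top xn theta [2.25 2.3  2.2  2.15] IoU [0.15 0.15 0.14 0.13]
top yp theta [-0.1  -0.05  0.    2.3 ] IoU [0.14 0.11 0.09 0.09]
top yn theta [2.3  2.25 2.2  2.15] IoU [0.14 0.14 0.14 0.14]
```

View pics/c7.png

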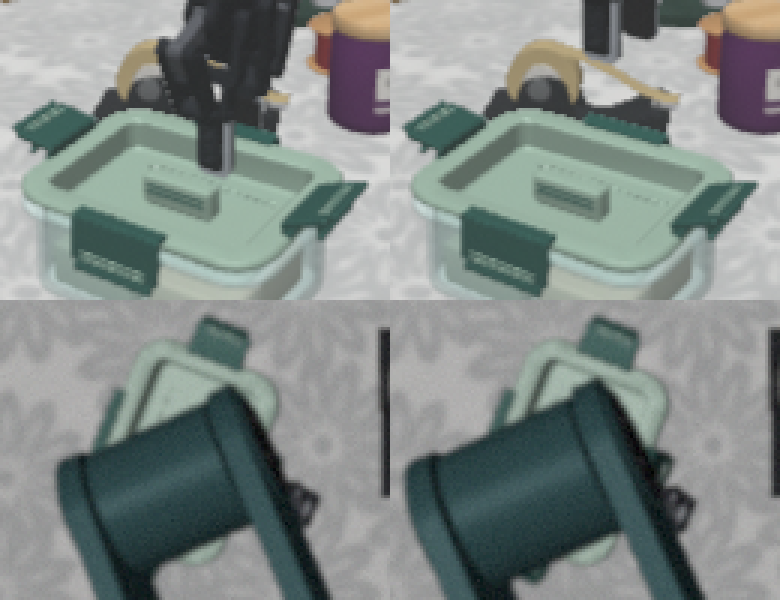

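```bash
python3 - <<'E'
from ang import *
g=(.5158,.3258,-.40)
f=lambda P:(((proj("side",P)+.5)-[270,190])*3).round().astype(int).tolist()
for nm,L in(("inner tip",[[-.011,-.0465,.057],[.011,-.0465,.057]]),("outer tip",[[-.011,-.0777,.057],[.011,-.0777,.057]]),("outer back tip",[[-.011,-.092,.057],[.011,-.092,.057]]),("flange yn edge",[[-.028,-.062,.0713],[.028,-.062,.0713]]),("clip 1.15 base",[[-.028,-.063,.0786],[.028,-.063,.0786]]),("clip1.15 tip",[[-.028,-.0915,.066],[.028,-.0915,.066]])): print(nm,f(pose(*g,L)))
im=cv2.imread("pics/side3.png")
# teal mask profile in jam image around strip: columns in crop coords
b,gg,r=[im[:,:,i].astype(int) for i in range(3)]
for v in range(224,242): print(v,(v-190)*3,''.join('#' if gg[v,u]-r[v,u]>18 and gg[v,u]<115 else 'g' if gg[v,u]>=115 and gg[v,u]-r[v,u]>8 else 'k' if gg[v,u]<60 else '.' for u in range(325,372)))
E
```

```text
inner tip [[234, 175], [203, 165]]
outer tip [[259, 155], [228, 146]]
outer back tip [[269, 146], [239, 138]]
flange yn edge [[272, 151], [193, 128]]
clip 1.15 base [[273, 139], [194, 117]]
clip1.15 tip [[294, 141], [217, 119]]
224 102 k..kkkk...kkkkkkkkkkkkkkkkkkkk.................
225 105 kkkkkkk...kkkkkkkkkkkkkkkkkkkkk................
226 108 kk..kkkkk.kkkkkkkkkkkkkkkkkkkkk................
227 111 kk.kkkkkkkkkkkkkkkkkkkkkkkkkkkk................
228 114 gggg..kkkkkkkkkkkkkkkkkkkkkkkkk.....k..........
229 117 ggggggg...kkkkkkkkkkkkkkkkkkkkk..k.kk..........
230 120 ggggggggg..kkkkkkkkkk...kkkkkkk..kkkk..........
231 123 gggggggggg.kkkkkkkk.....##.kkkk..kkkk..........
232 126 ggggggggggg.kkkkkkk....#######...kkkk..........
233 129 ggggggggggg.kkkkkkk....###########.kk..........
234 132 ggggggggggg.kkkkkkk....##############..........
235 135 ggggggggggg.kkkkkkk....gg############g.........
236 138 ggggggggggg.kkkkkkk....gggggg########..........
237 141 gggggggggg..kkkkkkk....ggggggggg#####..........
238 144 gggggggggg..kkkkkkk....gggggggggggggggg........
239 147 gggggggggg..kkkkkkk....gggggggggggggggggggg....
240 150 gggggggggg..kkkkkkk....ggggggggggggggggggggggg.
241 153 gggggggggg..kkkkkkk.....ggggggggggggggggggggggg
```

```bash
python3 - <<'E'
import cv2
for n in("side2","side4"):
    im=cv2.imread(f"pics/{n}.png");b,gg,r=[im[:,:,i].astype(int) for i in range(3)];print(n)
    for v in range(217,242): print(v,''.join('#' if gg[v,u]-r[v,u]>18 and gg[v,u]<115 else 'g' if gg[v,u]>=115 and gg[v,u]-r[v,u]>8 else 'k' if gg[v,u]<60 else '.' for u in range(325,376)))
E
```

```text
side2
217 kkk..kkkkkk........................................
218 kkk..kkkkk.........................................
219 kkkkkkkkkk.......gg................................
220 kkkkkkkkkk......ggggggg............................
221 kkkkkkkkkk....ggg#####ggggg........................
222 kkkkkkkkkk....ggggg#######gggg.....................
223 kkkkkkkkk....g##ggggggg######g##g..................
224 k..kkkkkk...g####gggggggggg#######ggg..............
225 kk.kkkkkkk..######gggggggg#gggg######ggg...........
226 kkkkkkkkkk.###########gggggggg#gggg#####...........
227 kkkkkkkkkk###############gggggggggggg##............
228 k..kkkkkk####################gggggggg###...........
229 k..kkkkkk########################ggg####...........
230 kk..kkkk.##############################g...........
231 kk..kkkk###############################............
232 kkk.kkkk.#############################g............
233 kkkkkkkk.#.###########################.............
234 kkkkkkk.gggg#..######################..............
235 kkkkkkk.ggggggg##.###################..............
236 kkkkkkk.ggggggggggg##.####
[... 1011 characters left out ...]
........kk..kk..............
230 gggggggggg#############.....kk..kkk.k..............
231 ggggggggggg################.kkkkkkkkk..............
232 gggggggggggggg#################.kk.kk..............
233 gggggggggggggggggg################.kk..............
234 gggggggggggggggggggggg###############g.............
235 ggggggggggggggggggggggggg############g.............
236 ggggggggggggggggggggggggggggg########..............
237 gggggggggggggggggggggggggggggggg####...............
238 ggggggggggggggggggggggggggggggggggggggg............
239 ggggggggggggggggggggggggggggggggggggggggggg........
240 gggggggggggggggggggggggggggggggggggggggggggggg.....
241 gggggggggggggggggggggggggggggggggggggggggggggggggg.
```

The lid's far long edge now stands about 5 mm high (tilted by the first clip), so the inner finger met the floor early. I press it down with the outer finger held clear of the clip.

>>> step_arm(deltas=[[[0,0,0.03],[0,0,0],0.58],[[0,0,0.03],[0,0,0],0.58],[[0,0,0.01],[0,0,0],0.58],[[0,0,0.005],[0,0,0],0.58],[[0,0,0],[0,0,0],0.58],[[0,0,0],[0,0,0],0.58],[[0,0,0],[0,0,0],0.58],[[0,0,0],[0,0,0],0.58]])

```text
time_s: 19.0
position: [0.4944, 0.2736, 0.0856]
tcp_rot: [0.199, 0.98, 0.001, 0.001]
wrist_force: [1.0, -0.7, 0.3]
opening: 0.0498
finger_force: 0.0
```

>>> step_arm(deltas=[[[0,0,0.002],[0,0,0],0.58],[[0,0,0.001],[0,0,0],0.58],[[0,0,0.001],[0,0,0],0.58],[[0,0,0.001],[0,0,0],0.58],[[0,0,0],[0,0,0],0.58],[[0,0,0],[0,0,0],0.58],[[0,0,0],[0,0,0],0.58],[[0,0,0],[0,0,0],0.58]])

```text
time_s: 19.8
position: [0.4938, 0.2733, 0.0794]
tcp_rot: [0.199, 0.98, 0.0, 0.0]
wrist_force: [0.1, 0.0, 0.4]
opening: 0.0496
finger_force: 0.0
```

```bash
python3 p2.py 0 -57 75 67.1
```

```text
tilt [0.0002 0.0001] toolx [-0.921  0.389] expect [-0.921  0.389  0.   ]
t 19.8 pos [0.4938 0.2733 0.0794] toolY 67.09 turn -0.01 shift mm [ 0.1 -0.   4.4] F [0.1 0.  0.4] open 0.0496 ff 0.0
```

>>> step_arm(deltas=[[[0,0,0.001],[0,0,0],0.58],[[0,0,0.001],[0,0,0],0.58],[[0,0,0.001],[0,0,0],0.58],[[0,0,0.001],[0,0,0],0.58],[[0,0,0.001],[0,0,0],0.58],[[0,0,0.001],[0,0,0],0.58],[[0,0,0],[0,0,0],0.58],[[0,0,0],[0,0,0],0.58]])

```text
time_s: 20.6
position: [0.4937, 0.2732, 0.0752]
tcp_rot: [0.198, 0.98, 0.0, 0.0]
wrist_force: [-2.8, -1.0, 8.8]
opening: 0.0496
finger_force: 3.9
```

```bash
python3 p2.py 0 -57 75 67.1
```

```text
tilt [0.0005 0.0001] toolx [-0.921  0.389] expect [-0.921  0.389  0.   ]
t 20.6 pos [0.4937 0.2732 0.0752] toolY 67.11 turn 0.01 shift mm [0.1 0.  0.2] F [-2.8 -1.   8.8] open 0.0496 ff 3.9
```

>>> step_arm(deltas=[[[0,0,0.001],[0,0,0],0.58],[[0,0,0.001],[0,0,0],0.58],[[0,0,0.001],[0,0,0],0.58],[[0,0,0.001],[0,0,0],0.58],[[0,0,0],[0,0,0],0.58],[[0,0,0],[0,0,0],0.58],[[0,0,0],[0,0,0],0.58],[[0,0,0],[0,0,0],0.58]])

```text
time_s: 21.4
position: [0.4939, 0.2732, 0.0743]
tcp_rot: [0.198, 0.98, 0.0, 0.001]
wrist_force: [-9.9, -5.3, 21.0]
opening: 0.0501
finger_force: 11.9
```

```bash
python3 p2.py 0 -57 75 67.1;python3 - <<'E'
from ang import *
im=read_camera("side")[:,:,::-1].copy();b,gg,r=[im[:,:,i].astype(int) for i in range(3)]
for v in range(228,242): print(v,''.join('#' if gg[v,u]-r[v,u]>18 and gg[v,u]<115 else 'g' if gg[v,u]>=115 and gg[v,u]-r[v,u]>8 else 'k' if gg[v,u]<60 else '.' for u in range(325,376)))
E
```

```text
tilt [0.0016 0.0001] toolx [-0.921  0.389] expect [-0.921  0.389  0.   ]
t 21.4 pos [0.4939 0.2732 0.0743] toolY 67.13 turn 0.03 shift mm [ 0.3 -0.  -0.7] F [-9.9 -5.3 21. ] open 0.0501 ff 11.9
228 kkk....kkkkkkk..kkk...kkkkkkkkkkk..................
229 kk.....kkkkkkkkkkkkk..kkkkkkkkkkk..kk..............
230 kk.....kkkkkkkkkkkk.##.kkkkkkkkk...kk..............
231 kkkkkk.kkkkkkkkkkkk######.kkkkkk...kk..............
232 kkkkkkkkkkkkkkkkkkk##########.kk...kk..............
233 g.kkkkkkkkkkkkkkkkk##############..kk..............
234 ggg...kkkkkkkkkkkk.#################...............
235 gggggg.kkkkkkkkk...gggg##############g.............
236 gggggg.kkkkkkkk....gggggggg##########..............
237 gggggg.kkkkkkkk....gggggggggggg######..............
238 gggggg.kkkkkkkk....ggggggggggggggg##g#.............
239 gggggg.kkkkkkkk....gggggggggggggggggggggg..........
240 gggggg.kkkkkkkk.....ggggggggggggggggggggggggg......
241 gggggg.kkkkkkkk.....ggggggggggggggggggggggggggggg..
```

```bash
cat > ang2.py <<'E'
from ang import *
def tilt(P,g,dz):  # lid rotated about yp edge (ly=+.06): raise z by dz at ly=-.06
    c,s=np.cos(g[2]),np.sin(g[2]);ly=-s*(P[:,0]-g[0])+c*(P[:,1]-g[1]);Q=P.copy();Q[:,2]+=dz*(.06-ly)/.12;return Q
def hull(P,sh,n="side"):
    H=np.zeros(sh,np.uint8);cv2.fillConvexPoly(H,cv2.convexHull((proj(n,P)*16).round().astype(np.int32)),1,shift=4);return H
def flange(g,z):
    L=[]
    for sx,sy in((1,1),(-1,1),(-1,-1),(1,-1)):
        for a in np.linspace(0,np.pi/2,5): L.append([sx*(.062+.02*np.cos(a)),sy*(.042+.02*np.sin(a)),z])
    return pose(*g,L)
def yn(im,g=(.5158,.3258,-.40),z0=.0473,rows=(222,243),cols=(345,376)):
    b_,g_,r_=[im[:,:,i].astype(int) for i in range(3)]
    D=((g_-r_>18)&(g_<115)).astype(np.uint8);S=((g_>=115)&(g_-r_>8)).astype(np.uint8)
    W=np.s_[rows[0]:rows[1],cols[0]:cols[1]];best=[]
    for dz in np.arange(-.002,.0085,.001):
        F=hull(tilt(flange(g,z0+.024),g,dz),D.shape)
        for th in np.arange(-.1,2.0,.1):
            C=hull(tilt(clip("yn",th,g,z0),g,dz),D.shape)
            # outside of flange the clip shows; base above the flange plane hides flange edge when th>0
            A=C.copy(); A[(F==1)&(C==1)]=1 if th>1.2 else 0
            e=((A!=D)[W]).sum()+(((F&(1-A))!=S)[W]).sum();best.append((e,round(dz,4),round(th,2)))
    best.sort();print(best[:8])
E
python3 - <<'E'
from ang2 import *
for n in("side2","side3","side4"): print(n);yn(cv2.imread(f"pics/{n}.png"))
print("now");yn(read_camera("side")[:,:,::-1].copy())
E
```

```text
side2
[(np.int64(174), np.float64(-0.002), np.float64(1.5)), (np.int64(177), np.float64(-0.001), np.float64(1.9)), (np.int64(189), np.float64(-0.002), np.float64(1.6)), (np.int64(189), np.float64(-0.002), np.float64(1.9)), (np.int64(190), np.float64(-0.001), np.float64(1.5)), (np.int64(197), np.float64(-0.002), np.float64(1.7)), (np.int64(197), np.float64(0.0), np.float64(1.9)), (np.int64(201), np.float64(-0.001), np.float64(1.4))]
side3
[(np.int64(68), np.float64(0.004), np.float64(0.6)), (np.int64(69), np.float64(0.003), np.float64(0.7)), (np.int64(70), np.float64(0.003), np.float64(0.6)), (np.int64(71), np.float64(0.003), np.float64(0.8)), (np.int64(71), np.float64(0.004), np.float64(0.5)), (np.int64(72), np.float64(0.003), np.float64(0.5)), (np.int64(73), np.float64(0.004), np.float64(0.7)), (np.int64(74), np.float64(0.003), np.float64(0.4))]
side4
[(np.int64(34), np.float64(0.004), np.float64(0.6)), (np.int64(35), np.float64(0.003), np.float64(0.7)), (np.int64(35), np.float64(0.003), np.float64(0.8)), (np.int64(35), np.float64(0.004), np.float64(0.7)), (np.int64(38), np.float64(0.003), np.float64(0.6)), (np.int64(38), np.float64(0.004), np.float64(0.8)), (np.int64(39), np.float64(0.003), np.float64(0.9)), (np.int64(39), np.float64(0.004), np.float64(0.5))]
now
[(np.int64(36), np.float64(0.002), np.float64(0.6)), (np.int64(36), np.float64(0.002), np.float64(0.7)), (np.int64(36), np.float64(0.002), np.float64(0.8)), (np.int64(37), np.float64(0.003), np.float64(0.7)), (np.int64(37), np.float64(0.003), np.float64(0.8)), (np.int64(38), np.float64(0.002), np.float64(0.9)), (np.int64(39), np.float64(0.002), np.float64(0.5)), (np.int64(40), np.float64(0.003), np.float64(0.6))]
```

>>> step_arm(deltas=[[[0,0,-0.008],[0,0,0],0.62],[[0,-0.007,0],[0,0,0],0.62],[[0,0,0],[0,0,0],0.62],[[0,0,0.005],[0,0,0],0.62],[[0,0,0.003],[0,0,0],0.62],[[0,0,0.002],[0,0,0],0.62],[[0,0,0.001],[0,0,0],0.62],[[0,0,0],[0,0,0],0.62]])

```text
time_s: 22.3
position: [0.4914, 0.2671, 0.0701]
tcp_rot: [0.198, 0.98, 0.001, 0.001]
wrist_force: [-8.3, -5.6, 19.5]
opening: 0.0527
finger_force: 9.8
```

```bash
python3 p2.py 0 -57 75 67.1;python3 - <<'E'
from ang2 import *
yn(read_camera("side")[:,:,::-1].copy())
E
```

```text
tilt [0.0014 0.0009] toolx [-0.921  0.389] expect [-0.921  0.389  0.   ]
t 22.3 pos [0.4914 0.2671 0.0701] toolY 67.12 turn 0.02 shift mm [ 0.4  6.6 -4.9] F [-8.3 -5.6 19.5] open 0.0527 ff 9.8
[(np.int64(36), np.float64(-0.002), np.float64(0.6)), (np.int64(36), np.float64(-0.002), np.float64(0.7)), (np.int64(36), np.float64(-0.002), np.float64(0.8)), (np.int64(39), np.float64(-0.002), np.float64(0.5)), (np.int64(39), np.float64(-0.002), np.float64(0.9)), (np.int64(43), np.float64(-0.002), np.float64(0.4)), (np.int64(44), np.float64(-0.001), np.float64(0.6)), (np.int64(44), np.float64(-0.001), np.float64(0.7))]
```

>>> step_arm(deltas=[[[0,0.002,0],[0,0,0],0.55],[[0,0.002,0],[0,0,0],0.48],[[0,0.002,-0.001],[0,0,0],0.42],[[0,0.001,0],[0,0,0],0.36],[[0,0,-0.001],[0,0,0],0.33],[[0,0,0],[0,0,0],0.33],[[0,0,0],[0,0,0],0.33],[[0,0,0],[0,0,0],0.33]])

```text
time_s: 23.15
position: [0.4952, 0.2737, 0.0728]
tcp_rot: [0.199, 0.98, 0.001, 0.002]
wrist_force: [-4.7, -4.2, 20.0]
opening: 0.0285
finger_force: 15.2
```

```bash
python3 p2.py 0 -57 75 67.1;python3 - <<'E'
from ang2 import *
yn(read_camera("side")[:,:,::-1].copy())
E
```

```text
tilt [0.0045 0.0017] toolx [-0.921  0.389] expect [-0.921  0.389  0.   ]
t 23.15 pos [0.4952 0.2737 0.0728] toolY 67.1 turn -0.0 shift mm [ 1.3 -1.  -2.2] F [-4.7 -4.2 20. ] open 0.0285 ff 15.2
[(np.int64(38), np.float64(-0.002), np.float64(0.3)), (np.int64(40), np.float64(-0.002), np.float64(0.2)), (np.int64(40), np.float64(-0.002), np.float64(0.4)), (np.int64(42), np.float64(-0.002), np.float64(0.1)), (np.int64(44), np.float64(-0.002), np.float64(0.0)), (np.int64(44), np.float64(-0.002), np.float64(0.5)), (np.int64(49), np.float64(-0.002), np.float64(0.6)), (np.int64(51), np.float64(-0.002), np.float64(-0.1))]
```

Lid flat, press 20 N, clip near the bead: squeeze.

>>> step_arm(deltas=[[[0,0,0.001],[0,0,0],0.3],[[0,0,0],[0,0,0],0.26],[[0,0,0],[0,0,0],0.2],[[0,0,0],[0,0,0],0.15],[[0,0,0],[0,0,0],0.15],[[0,0,0],[0,0,0],0.15],[[0,0,0],[0,0,0],0.15],[[0,0,0],[0,0,0],0.15]])

```text
time_s: 24.0
position: [0.4947, 0.2719, 0.0732]
tcp_rot: [0.199, 0.98, -0.001, 0.002]
wrist_force: [-9.9, -11.4, 28.8]
opening: 0.0216
finger_force: 74.5
```

```bash
python3 p2.py 0 -57 75 67.1;python3 - <<'E'
from ang2 import *
im=read_camera("side")[:,:,::-1].copy();yn(im);angles("side",im)
E
```

```text
tilt [ 0.003  -0.0022] toolx [-0.921  0.39 ] expect [-0.921  0.389  0.   ]
t 24.0 pos [0.4947 0.2719 0.0732] toolY 67.07 turn -0.03 shift mm [ 1.5  0.9 -1.8] F [ -9.9 -11.4  28.8] open 0.0216 ff 74.5
[(np.int64(50), np.float64(-0.002), np.float64(0.2)), (np.int64(50), np.float64(-0.002), np.float64(0.3)), (np.int64(52), np.float64(-0.002), np.float64(0.1)), (np.int64(54), np.float64(-0.002), np.float64(0.0)), (np.int64(56), np.float64(-0.002), np.float64(0.4)), (np.int64(59), np.float64(-0.002), np.float64(-0.1)), (np.int64(60), np.float64(-0.002), np.float64(0.5)), (np.int64(65), np.float64(-0.002), np.float64(0.6))]
side xp theta [1.55 1.45 1.5  1.6 ] IoU [0.59 0.59 0.57 0.55]
side xn theta [1.85 1.9  1.8  1.75] IoU [0.57 0.55 0.55 0.52]
side yp theta [0.   0.05 0.1  0.15] IoU [0.66 0.64 0.63 0.62]
side yn theta [0.9  0.85 0.95 0.8 ] IoU [0.25 0.24 0.21 0.2 ]
```

>>> step_arm(deltas=[[[0,0,-0.004],[0,0,0],0.3],[[0,0,-0.002],[0,0,0],0.4],[[0,0,-0.01],[0,0,0],0.4],[[0,0,-0.02],[0,0,0],0.45],[[0,0,-0.025],[0,0,0],0.45],[[0,0,-0.02],[0,0,0],0.45],[[0,0,0],[0,0,0],0.45],[[0,0,0],[0,0,0],0.45]])

```text
time_s: 24.85
position: [0.4935, 0.2733, 0.1476]
tcp_rot: [0.198, 0.98, -0.0, -0.0]
wrist_force: [0.0, -1.1, -0.8]
opening: 0.0389
finger_force: 0.0
```

```bash
python3 p2.py 77 -1 120 -22.9;python3 - <<'E'
from ang2 import *
print(get_obs()["qpos"].round(2));im=read_camera("side")[:,:,::-1].copy();yn(im);angles("side",im)
E
```

```text
tilt [-0.0006 -0.0001] toolx [-0.921  0.389] expect [-0.389 -0.921  0.   ]
t 24.85 pos [0.4935 0.2733 0.1476] toolY 67.11 turn -89.99 shift mm [-56.  -77.1  27.6] F [ 0.  -1.1 -0.8] open 0.0389 ff 0.0
[ 0.41  0.16  1.5   0.    1.48 -0.77]
[(np.int64(27), np.float64(-0.002), np.float64(0.3)), (np.int64(31), np.float64(-0.002), np.float64(0.2)), (np.int64(33), np.float64(-0.002), np.float64(0.1)), (np.int64(33), np.float64(-0.002), np.float64(0.4)), (np.int64(37), np.float64(-0.002), np.float64(0.0)), (np.int64(37), np.float64(-0.002), np.float64(0.5)), (np.int64(42), np.float64(-0.002), np.float64(0.6)), (np.int64(44), np.float64(-0.002), np.float64(-0.1))]
side xp theta [1.55 1.5  1.45 1.6 ] IoU [0.65 0.63 0.62 0.61]
side xn theta [1.85 1.9  1.8  1.75] IoU [0.57 0.56 0.55 0.53]
side yp theta [0.   0.05 0.1  0.15] IoU [0.65 0.64 0.63 0.61]
side yn theta [0.9  0.85 0.8  0.75] IoU [0.43 0.42 0.37 0.35]
```

>>> step_arm(deltas=[[[0,0,0],[0,0,8.2],0.45],[[0,0,0],[0,0,8.2],0.45],[[0,0,0],[0,0,8.2],0.45],[[0,0,0],[0,0,8.2],0.45],[[0,0,0],[0,0,8.2],0.45],[[0,0,0],[0,0,8.2],0.45],[[0,0,0],[0,0,8.2],0.45],[[0,0,0],[0,0,8.2],0.45]])

```text
time_s: 25.7
position: [0.4926, 0.2728, 0.1457]
tcp_rot: [0.7, 0.714, -0.002, -0.001]
wrist_force: [-0.5, 0.1, -0.0]
opening: 0.0388
finger_force: 0.0
```

>>> step_arm(deltas=[[[0,0,0],[0,0,8.2],0.45],[[0,0,0],[0,0,8.2],0.45],[[0.01,0.015,0],[0,0,8.0],0.45],[[0.02,0.027,0],[0,0,0],0.45],[[0.02,0.027,0],[0,0,0],0.45],[[0.006,0.008,0.01],[0,0,0],0.45],[[0,0,0.01],[0,0,0],0.45],[[0,0,0],[0,0,0],0.45]])

```text
time_s: 26.5
position: [0.583, 0.2964, 0.1237]
tcp_rot: [0.833, 0.553, -0.004, -0.001]
wrist_force: [-0.4, -0.2, 0.0]
opening: 0.0385
finger_force: 0.0
```

```bash
sed -i 's/(cur-yaw_deg+90)%180-90/(cur-yaw_deg+90.0)%180-90/' p.py; python3 p2.py 77 -1 77 -22.9
```

```text
tilt [-0.0083 -0.0031] toolx [0.389 0.921] expect [0.389 0.921 0.   ]
t 26.5 pos [0.583  0.2964 0.1237] toolY -22.9 turn 0.0 shift mm [-0.1  3.7 46.7] F [-0.4 -0.2  0. ] open 0.0385 ff 0.0
```

>>> step_arm(deltas=[[[0,0.003,0.01],[0,0,0],0.45],[[0,0,0.01],[0,0,0],0.45],[[0,0,0.01],[0,0,0],0.45],[[0,0,0.005],[0,0,0],0.45],[[0,0,0.005],[0,0,0],0.45],[[0,0,0.003],[0,0,0],0.45],[[0,0,0.001],[0,0,0],0.45],[[0,0,0],[0,0,0],0.45]])

```text
time_s: 27.3
position: [0.5884, 0.2962, 0.0842]
tcp_rot: [0.833, 0.553, -0.0, -0.0]
wrist_force: [0.3, -0.8, -0.6]
opening: 0.0387
finger_force: 0.0
```

```bash
python3 p2.py 77 -1 75 -22.9;python3 -c "
from ang2 import *
angles('side',read_camera('side')[:,:,::-1].copy())"
```

```text
tilt [-0.0003  0.0001] toolx [0.389 0.921] expect [0.389 0.921 0.   ]
t 27.3 pos [0.5884 0.2962 0.0842] toolY -22.9 turn -0.0 shift mm [-2.  -1.4  9.2] F [ 0.3 -0.8 -0.6] open 0.0387 ff 0.0
side xp theta [0.65 0.6  0.55 0.7 ] IoU [0.43 0.4  0.4  0.39]
side xn theta [1.85 1.9  1.8  1.75] IoU [0.58 0.56 0.55 0.53]
side yp theta [0.   0.05 0.1  0.15] IoU [0.65 0.63 0.63 0.61]
side yn theta [0.9  0.85 0.8  0.75] IoU [0.42 0.41 0.36 0.35]
```

>>> step_arm(deltas=[[[-0.001,-0.001,0.003],[0,0,0],0.45],[[0,0,0.003],[0,0,0],0.45],[[0,0,0.002],[0,0,0],0.42],[[0,0,0],[0,0,0],0.38],[[0,0,0],[0,0,0],0.34],[[0,0,0.001],[0,0,0],0.33],[[0,0,0],[0,0,0],0.33],[[0,0,0],[0,0,0],0.33]])

```text
time_s: 28.15
position: [0.5878, 0.2952, 0.0758]
tcp_rot: [0.833, 0.553, 0.0, 0.001]
wrist_force: [3.9, -2.1, 0.4]
opening: 0.0282
finger_force: 5.7
```

```bash
python3 p2.py 77 -1 75 -22.9;python3 -c "
from ang2 import *
angles('side',read_camera('side')[:,:,::-1].copy())"
```

```text
tilt [ 0.0014 -0.0005] toolx [0.389 0.921] expect [0.389 0.921 0.   ]
t 28.15 pos [0.5878 0.2952 0.0758] toolY -22.92 turn -0.02 shift mm [-0.8 -1.2  0.8] F [ 3.9 -2.1  0.4] open 0.0282 ff 5.7
side xp theta [0.65 0.6  0.55 0.7 ] IoU [0.35 0.33 0.32 0.31]
side xn theta [1.85 1.9  1.8  1.75] IoU [0.57 0.55 0.55 0.52]
side yp theta [0.   0.05 0.1  0.15] IoU [0.66 0.65 0.64 0.62]
side yn theta [0.9  0.85 0.8  0.75] IoU [0.42 0.42 0.37 0.35]
```

>>> step_arm(deltas=[[[0,0,0.002],[0,0,0],0.33],[[0,0,0.001],[0,0,0],0.33],[[0,0,0.001],[0,0,0],0.33],[[0,0,0.001],[0,0,0],0.33],[[0,0,0.001],[0,0,0],0.33],[[0,0,0],[0,0,0],0.33],[[0,0,0],[0,0,0],0.33],[[0,0,0],[0,0,0],0.33]])

```text
time_s: 29.0
position: [0.5877, 0.2961, 0.0728]
tcp_rot: [0.833, 0.553, 0.001, 0.0]
wrist_force: [-1.5, -3.8, 13.4]
opening: 0.0282
finger_force: 6.1
```

>>> step_arm(deltas=[[[0,0,0.001],[0,0,0],0.32],[[0,0,0.001],[0,0,0],0.3],[[0,0,0],[0,0,0],0.26],[[0,0,0],[0,0,0],0.2],[[0,0,0],[0,0,0],0.15],[[0,0,0],[0,0,0],0.15],[[0,0,0],[0,0,0],0.15],[[0,0,0],[0,0,0],0.15]])

```text
time_s: 29.8
position: [0.5856, 0.2971, 0.0732]
tcp_rot: [0.833, 0.553, 0.0, -0.002]
wrist_force: [-8.0, -3.3, 24.1]
opening: 0.0214
finger_force: 65.0
```

```bash
python3 p2.py 76.5 -1 75 -22.9
```

```text
tilt [-0.0021  0.0032] toolx [0.388 0.922] expect [0.389 0.921 0.   ]
t 29.8 pos [0.5856 0.2971 0.0732] toolY -22.84 turn 0.06 shift mm [-1.8  1.  -1.8] F [-8.  -3.3 24.1] open 0.0214 ff 65.0
```

>>> step_arm(deltas=[[[0,0,-0.004],[0,0,0],0.3],[[0,0,-0.002],[0,0,0],0.4],[[0,0,-0.01],[0,0,0],0.4],[[0,0,-0.02],[0,0,0],0.45],[[0,-0.01,-0.025],[0,0,0],0.45],[[0,-0.025,0],[0,0,0],0.45],[[0,-0.035,0],[0,0,0],0.45],[[0,-0.035,0],[0,0,0],0.45]])

```text
time_s: 30.6
position: [0.4893, 0.3368, 0.1279]
tcp_rot: [0.834, 0.552, -0.001, -0.001]
wrist_force: [0.1, -0.3, -0.4]
opening: 0.0388
finger_force: 0.0
```

>>> step_arm(deltas=[[[0,-0.03,0],[0,0,0],0.45],[[0,-0.018,0],[0,0,0],0.45],[[-0.001,0,0.01],[0,0,0],0.45],[[0,0,0.01],[0,0,0],0.45],[[0,0,0],[0,0,0],0.45],[[0,0,0],[0,0,0],0.45],[[0,0,0],[0,0,0],0.45],[[0,0,0],[0,0,0],0.45]])

```text
time_s: 31.4
position: [0.4466, 0.354, 0.1085]
tcp_rot: [0.834, 0.552, 0.0, 0.0]
wrist_force: [0.7, 0.4, 0.7]
opening: 0.038
finger_force: 0.0
```

```bash
python3 p2.py -78 -1 77 -22.9;python3 -c "
from ang2 import *
angles('side',read_camera('side')[:,:,::-1].copy())"
```

```text
tilt [0.0005 0.0003] toolx [0.39  0.921] expect [0.389 0.921 0.   ]
t 31.4 pos [0.4466 0.354  0.1085] toolY -22.95 turn -0.05 shift mm [-0.1 -3.3 31.5] F [0.7 0.4 0.7] open 0.038 ff 0.0
side xp theta [0.45 0.65 0.55 0.5 ] IoU [0.23 0.22 0.22 0.22]
side xn theta [1.65 1.6  1.75 1.7 ] IoU [0.54 0.52 0.52 0.52]
side yp theta [ 0.    0.05  0.1  -0.1 ] IoU [0.65 0.64 0.63 0.61]
side yn theta [0.85 0.9  0.8  0.75] IoU [0.2  0.2  0.18 0.17]
```

>>> step_arm(deltas=[[[0,-0.003,0],[0,0,0],0.45],[[0,0,0.005],[0,0,0],0.45],[[0,0,0.007],[0,0,0],0.45],[[0,0,0.007],[0,0,0],0.45],[[0,0,0.006],[0,0,0],0.45],[[0,0,0.003],[0,0,0],0.45],[[0,0,0],[0,0,0],0.45],[[0,0,0],[0,0,0],0.45]])

```text
time_s: 32.25
position: [0.4432, 0.3552, 0.0801]
tcp_rot: [0.833, 0.553, -0.0, 0.0]
wrist_force: [0.3, -0.9, 0.1]
opening: 0.0383
finger_force: 0.0
```

```bash
python3 p2.py -77 -1 75 -22.9;python3 -c "
from ang2 import *
angles('side',read_camera('side')[:,:,::-1].copy())"
```

```text
tilt [-0.     -0.0003] toolx [0.389 0.921] expect [0.389 0.921 0.   ]
t 32.25 pos [0.4432 0.3552 0.0801] toolY -22.91 turn -0.01 shift mm [0.2 1.3 5.1] F [ 0.3 -0.9  0.1] open 0.0383 ff 0.0
side xp theta [0.45 0.65 0.55 0.5 ] IoU [0.23 0.23 0.22 0.22]
side xn theta [0.5  0.55 0.7  0.6 ] IoU [0.5  0.49 0.49 0.49]
side yp theta [ 0.    0.05  0.1  -0.1 ] IoU [0.65 0.64 0.63 0.61]
side yn theta [0.65 0.7  0.55 0.8 ] IoU [0.03 0.03 0.03 0.03]
```

xn folds freely to about 0.5. Close to the bead and press.

>>> step_arm(deltas=[[[0,0.001,0.003],[0,0,0],0.42],[[0,0,0.001],[0,0,0],0.38],[[0,0,0],[0,0,0],0.34],[[0,0,0.002],[0,0,0],0.33],[[0,0,0.002],[0,0,0],0.33],[[0,0,0.001],[0,0,0],0.33],[[0,0,0],[0,0,0],0.33],[[0,0,0],[0,0,0],0.33]])

```text
time_s: 33.1
position: [0.443, 0.3563, 0.0728]
tcp_rot: [0.833, 0.553, 0.0, -0.002]
wrist_force: [-5.7, 2.2, 6.9]
opening: 0.0282
finger_force: 4.6
```

```bash
python3 p2.py -77 -1 75 -22.9
```

```text
tilt [-0.0016  0.0028] toolx [0.389 0.921] expect [0.389 0.921 0.   ]
t 33.1 pos [0.443  0.3563 0.0728] toolY -22.88 turn 0.02 shift mm [-0.7  1.9 -2.2] F [-5.7  2.2  6.9] open 0.0282 ff 4.6
```

>>> step_arm(deltas=[[[0,0,0.001],[0,0,0],0.33],[[0,0,0.001],[0,0,0],0.33],[[0,0,0.001],[0,0,0],0.33],[[0,0,0.001],[0,0,0],0.33],[[0,0,0],[0,0,0],0.33],[[0,0,0],[0,0,0],0.33],[[0,0,0],[0,0,0],0.33],[[0,0,0],[0,0,0],0.33]])

```text
time_s: 33.9
position: [0.4433, 0.3563, 0.0724]
tcp_rot: [0.833, 0.553, 0.001, -0.001]
wrist_force: [-11.1, -2.0, 21.3]
opening: 0.0283
finger_force: 10.9
```

>>> step_arm(deltas=[[[0,0,0],[0,0,0],0.3],[[0,0,0],[0,0,0],0.26],[[0,0,0],[0,0,0],0.2],[[0,0,0],[0,0,0],0.15],[[0,0,0],[0,0,0],0.15],[[0,0,0],[0,0,0],0.15],[[0,0,0],[0,0,0],0.15],[[0,0,0],[0,0,0],0.15]])

```text
time_s: 34.7
position: [0.4445, 0.3559, 0.0731]
tcp_rot: [0.833, 0.553, 0.002, 0.0]
wrist_force: [-11.2, -3.1, 21.5]
opening: 0.0216
finger_force: 63.4
```

```bash
python3 p2.py -76.5 -1 75 -22.9
```

```text
tilt [0.0034 0.002 ] toolx [0.388 0.922] expect [0.389 0.921 0.   ]
t 34.7 pos [0.4445 0.3559 0.0731] toolY -22.83 turn 0.07 shift mm [-1.   0.9 -1.9] F [-11.2  -3.1  21.5] open 0.0216 ff 63.4
```

>>> step_arm(deltas=[[[0,0,-0.004],[0,0,0],0.3],[[0,0,-0.002],[0,0,0],0.4],[[0,0,-0.01],[0,0,0],0.42],[[0,0,-0.03],[0,0,0],0.45],[[0,0,-0.04],[0,0,0],0.45],[[0,0,-0.04],[0,0,0],0.45],[[0,-0.04,-0.04],[0,0,0],0.45],[[0,-0.04,0],[0,0,0],0.45]])

```text
time_s: 35.5
position: [0.3771, 0.3858, 0.2355]
tcp_rot: [0.834, 0.551, 0.006, -0.001]
wrist_force: [-0.1, 0.5, 1.2]
opening: 0.0385
finger_force: 0.0
```

>>> step_arm(deltas=[[[0,-0.04,-0.02],[0,0,0],0.45],[[0,-0.04,-0.02],[0,0,0],0.45],[[0,-0.03,0],[0,0,0],0.45],[[0,0,0],[0,0,0],0.45],[[0,0,0],[0,0,0],0.45],[[0,0,0],[0,0,0],0.45],[[0,0,0],[0,0,0],0.45],[[0,0,0],[0,0,0],0.45]])

```text
time_s: 36.3
position: [0.2742, 0.4267, 0.2681]
tcp_rot: [0.834, 0.552, -0.0, 0.0]
wrist_force: [-0.2, 0.4, -0.6]
opening: 0.0384
finger_force: 0.0
```

```bash
python3 - <<'E'
from ang2 import *
print(get_obs()["position"],get_obs()["wrist_force"].round(1))
im=read_camera("side")[:,:,::-1].copy();cv2.imwrite("pics/sideE.png",im)
t=read_camera("top")[:,:,::-1].copy();cv2.imwrite("pics/topE.png",t)
for g in((.5158,.3258,-.40),(.5155,.3248,-.40)):
    angles("side",im,g,.0454);angles("top",t,g,.0454);yn(im,g,.0454)
C=chroma(t)
print(fit("top",C,[.5155,.325,-.4],.082,.062,m([-58,-52,-46,-40,-35,35,40,46,52,58]),m([-38,-34,-29,29,34,38]),.0694,w=3,sgn=-1)[:2])
# any teal outside the flange outline, per clip (plate out would show as a 10+ px patch)
b,g_,r=[t[:,:,i].astype(int) for i in range(3)];D=(g_-r>18)&(g_<115)
for s in("xp","xn","yp","yn"):
    for nm,th in(("down",0.),("stuck",.3),("out",1.57)):
        H=hull(clip(s,th,(.5155,.3248,-.40),.0454),D.shape,"top")==1;print(s,nm,round(D[H].mean(),2),end="  ")
    print()
E
```

```text
[0.27415712 0.42665557 0.26812073] [-0.2  0.4 -0.6]
side xp theta [0.7  0.65 0.55 0.6 ] IoU [0.26 0.25 0.25 0.25]
side xn theta [0.1  0.05 0.2  0.15] IoU [0.33 0.32 0.32 0.32]
side yp theta [-0.1  -0.05  1.    0.05] IoU [0.62 0.6  0.59 0.59]
side yn theta [0.95 0.9  0.85 1.  ] IoU [0.51 0.49 0.44 0.41]
top xp theta [-0.1  -0.05  0.    0.05] IoU [0.54 0.34 0.32 0.28]
top xn theta [-0.1  -0.05  0.    0.05] IoU [0.59 0.57 0.46 0.4 ]
top yp theta [-0.1  -0.05  0.    2.3 ] IoU [0.39 0.39 0.34 0.17]
top yn theta [-0.05 -0.1   0.    0.05] IoU [0.79 0.78 0.74 0.63]
[(np.int64(12), np.float64(-0.002), np.float64(0.6)), (np.int64(16), np.float64(-0.002), np.float64(0.5)), (np.int64(19), np.float64(-0.002), np.float64(0.7)), (np.int64(19), np.float64(-0.001), np.float64(0.4)), (np.int64(21), np.float64(-0.002), np.float64(0.4)), (np.int64(24), np.float64(-0.002), np.float64(0.8)), (np.int64(25), np.float64(-0.002), np.float64(0.3)), (np.int64(25), np.float64(-0.001), np.float64(0.3))]
side xp theta [0.7  0.65 0.6  0.75] IoU [0.29 0.28 0.27 0.25]
side xn theta [0.   0.05 0.1  0.15] IoU [0.34 0.3
[... 374 characters left out ...]
 IoU [0.72 0.63 0.57 0.48]
[(np.int64(15), np.float64(-0.002), np.float64(0.4)), (np.int64(20), np.float64(-0.002), np.float64(0.5)), (np.int64(20), np.float64(-0.002), np.float64(0.6)), (np.int64(22), np.float64(-0.002), np.float64(0.3)), (np.int64(25), np.float64(-0.002), np.float64(0.7)), (np.int64(26), np.float64(-0.002), np.float64(0.2)), (np.int64(27), np.float64(-0.001), np.float64(0.2)), (np.int64(28), np.float64(-0.001), np.float64(0.3))]
(array([ 0.51475749,  0.32123853, -0.39211704]), np.float64(0.2865084003966279))
xp down 0.43  xp stuck 0.19  xp out 0.18  
xn down 0.52  xn stuck 0.19  xn out 0.14  
yp down 0.42  yp stuck 0.0  yp out 0.07  
yn down 0.7  yn stuck 0.37  yn out 0.23
```

Unobstructed, the top view puts all four clips at about 0 rad. Each squeeze also closed to the fully down gap, 21.5 mm as read.

```bash
python3 -c "
from plant import *
print(sign_off())"
```

```text
the job is handed in; nothing more can be done
None
```

The job is handed in at about 36 s of the 64 s allowed: the lid is in the box's mouth and all four clips look snapped under the rim. The final top view puts each clip near 0 rad; the side view was unclear for two of them. The sign-off gave no verdict.

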